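# Back off a lens retaining ring by fingertip

### The arm

A 6-joint arm with a two-finger parallel gripper is mounted at the origin on the work surface. World frame = base frame: x ahead of the robot, y to its left, z up, the work surface at z = 0. Lengths are in m, angles in rad, forces in N, time in s.
With the tool pointing down it reaches from about 0.4 to 0.825 m from the base axis. Payload 7 kg.
Tool frame: the origin (TCP) lies on the mounting face of the last link; the fingertips stand 178 mm ahead of it and the grasp point (between the pads) lies 159 mm ahead of it; z points along the fingers, y is the direction in which the jaws open and shut (so a half turn about z gives the same grasp; the last joint's range is limited). The gripper opens to 88 mm and grips with 3 to 60 N. Pads are 19 mm wide; open, the fingers measure 130 mm over their backs; the gripper's body (78 mm by 193 mm) begins 47 mm behind the grasp point.
Start: joints at [1.582, 0.359, 0.012, 0, -1.224, -0.288], TCP at [0.184, 0.649, 0.405] pointing down, gripper open.
Joint ranges: [-3.07, 3.07], [-1.43, 2.12], [-1.02, 1.25], [-3.03, 1.67], [-3.05, -0], [-3.03, 3.03]. Speed limits (rad/s): [2.39, 2.39, 3.01, 3.14, 3.14, 3.14].

### API

Orientations are given as [roll, pitch, yaw] about the fixed x, y, z axes, in that order (R = Rz(yaw) Ry(pitch) Rx(roll)).
In Python, from station import * gives the robot as it stands.
- The arm moves only by the tool arm_command, never from a script. Its argument "targets" is a list of rows, each a list of 3 entries, a list of its own where there are three numbers: the turn, a rotation vector about the world's x, y, z in rad, then the shift along the world's x, y, z in mm, then the closure, from 0 (fully open) to 1 (shut). In form: [[[wx, wy, wz], [tx, ty, tz], fingers], ...]. A call has 1 to 8 rows; each row shifts and turns the commanded pose from where the row before left it; what a row does not reach is not made up. A row lasts 1/10 s, in which the tool goes at most 50 mm and 8.59 degrees, less where a joint would pass 70% of its speed; a pose out of reach is approached as far as the arm can. A call with a gripper value outside its range is refused whole. The fingers move at their own pace and stop on an object; "squeeze" is the grip in N (left out, the last holds). Time passes only in rows, so rows that do not move let the fingers close. It gives the time, the measured TCP pose, the force and the opening at its end, in the units of the state.
- get_state(): the state, without advancing time (a new reading comes with each control period).
- grab_frame(name): name is "side" or "top" or "wrist"; returns (picture, depth): 480x640x3 uint8, red, green, blue; 480x640 float32, m along the optical axis (not along the pixel's ray), 0 where there is no reading.
- camera_params(name): a dict with "mtx" (3x3 intrinsics, pixels), "eye" and "orientation" of the camera in the world. Camera axes: x right, y down, z forward; pixel columns grow to the right and rows downward; lengths in m; the calibration is good to about 2 mm. A picture is of the moment at which its call begins: read the wrist's pose just before it. camera_params takes no time and is no camera call; for the wrist camera it gives the pose at the moment of the call.
- job_done(): hands the job in, once; it reports no verdict.
The state is a dict: "t": time; "q": joint angles; "qd": joint speeds; "joint_efforts": joint torques, N m; "eef_pos": TCP position; "ee_rot": TCP orientation; "force": force on the tool from outside, world axes, zero at the start; "moment": the same for the moment, N m; "width": finger opening in m.
Only numpy, scipy, OpenCV 4.12 (cv2) and the standard library are available. Lean on these libraries where they do the work, as an engineer would, in place of code of your own. Each camera call takes 0.05 s, during which the arm holds its last target.

### The job

Loosen the brass retaining ring of the lens by rolling a fingertip along its knurled rim, anticlockwise seen from above: the ring is within its first turn from tight, so let its red mark pass the white index line once and stop it at the line when it comes round the second time, so that the ring is slack but still on its thread. Do not pull the ring up or touch the glass of either lens, leave the dark ring as it is set and everything else where it stands, and finish with the hand clear.

Things in the scene. Friction and masses are not known exactly. Their poses are not given: they have to be found in the camera images.
- brass_ring (a joint): turn of the brass-coloured retaining ring about its upright axis (rad), growing ANTICLOCKWISE from above (loosening); counts on over whole turns (6.283 each); 0 = tight, at a hard stop, red mark at the white index line; other stop 18.8. Stays where left; takes about 0.06 N m (1.3 N along the rim): a finger pressed on the rim with 4 to 10 N and moved along it drags it round by friction and ridges
- brass_centre (a point): point on the brass-coloured ring's axis at half its height, 88 mm above the table; z up, x level from axis to index line. Ring: 96 mm across over 24 upright ridges (one every 15 degrees, 6 mm wide), 90 mm across the flats between, about 70 mm inside, 20 mm tall, spanning 78 to 98 mm above the table
- brass_stand: fixed stand of the brass-coloured ring's lens, origin on the ring's axis on the table: round foot 150 mm across, three posts, and a level black lens board 150 mm square, 10 mm thick, its upper face 75 mm above the table; nothing stands on the board outside the ring. The x axis points from ring axis to index line
- brass_index (a point): middle of the white index line painted on the lens board beside the brass-coloured ring, 62 mm from the ring's axis; line 18 mm long, 8 mm wide, pointing at the axis
- brass_mark (a point): the red mark on the top of the brass-coloured ring (10 x 10 mm, also running down its outer side), 41 mm from the axis, at the ring's top; turns with the ring
- brass_glass: domed glass lens, 67 mm across, inside the brass-coloured ring, origin on the axis 75 mm above the table; 87 mm above the table at its edge, 93 mm in the middle
- black_ring (a joint): turn of the dark steel retaining ring about its upright axis (rad), growing ANTICLOCKWISE from above (loosening); counts on over whole turns (6.283 each); 0 = tight, at a hard stop, red mark at the white index line; other stop 18.8. Stays where left; takes about 0.06 N m (1.3 N along the rim): a finger pressed on the rim with 4 to 10 N and moved along it drags it round by friction and ridges
- black_centre (a point): point on the dark steel ring's axis at half its height, 88 mm above the table; z up, x level from axis to index line. Ring: 96 mm across over 24 upright ridges (one every 15 degrees, 6 mm wide), 90 mm across the flats between, about 70 mm inside, 20 mm tall, spanning 78 to 98 mm above the table
- black_stand: fixed stand of the dark steel ring's lens, origin on the ring's axis on the table: round foot 150 mm across, three posts, and a level black lens board 150 mm square, 10 mm thick, its upper face 75 mm above the table; nothing stands on the board outside the ring. The x axis points from ring axis to index line
- black_index (a point): middle of the white index line painted on the lens board beside the dark steel ring, 62 mm from the ring's axis; line 18 mm long, 8 mm wide, pointing at the axis
- black_mark (a point): the red mark on the top of the dark steel ring (10 x 10 mm, also running down its outer side), 41 mm from the axis, at the ring's top; turns with the ring
- black_glass: domed glass lens, 67 mm across, inside the dark steel ring, origin on the axis 75 mm above the table; 87 mm above the table at its edge, 93 mm in the middle
- brass_lift (a joint): how far the brass ring has been pulled up off its seat (m): 0 seated, up to 0.012; about 4 N upward lifts it
- canister: bystander: grey plastic film canister with black lid, 34 mm across, 52 mm tall; origin at the centre of its underside
- cleaner: bystander: amber bottle with black cap, 44 mm across, 110 mm tall; origin at the centre of its underside
- screws: bystander: clear jar with red lid, 60 mm across, 60 mm tall; origin at the centre of its underside
- cap: bystander: black round lens cap lying flat, 68 mm across, 12 mm thick; origin at the centre of its underside
- driver: bystander: screwdriver lying flat, 170 mm long; origin near its middle, on the underside
- brush: bystander: brush lying flat, 160 mm long; origin near its middle, on the underside
- block: bystander: wooden block 70 x 45 x 30 mm; origin at the centre of its underside

How it is judged:
By the outcome, as a careful person would: the job done as asked, in the order asked, and still so for the second after the job is handed in, with the robot touching nothing.
It also fails if it takes over 64 s, if anything falls off the work surface, if the arm or the gripper's body presses on something with over 40 N, if the wrist force passes 120 N, or if a joint passes its speed limit or range.

## Working session

There is one attempt and no reset: what is moved stays moved. The work goes in short steps, Python scripts to look and compute and a tool call to move; the robot and the scene stay as the last step left them, time stands still between calls to the robot, and variables do not carry over. Pictures are saved under pics/ and viewed, and the job is handed in when it is done.

Besides the shell and the picture viewer there is one more tool, called after ">>>" as name(argument=value, ...), one argument or row to a line, values as JSON. arm_command: Moves the arm, as the interface text tells. Its arguments: {"type":"object","properties":{"targets":{"type":"array"},"squeeze":{"type":"number"}},"required":["targets"]}

```bash
mkdir -p pics; ls; python3 - <<'E'
from station import *
import cv2
print(get_state())
for n in ("top","side"):
    p,d=grab_frame(n); cv2.imwrite(f"pics/{n}0.png",p[:,:,::-1]); print(n,camera_params(n))
E
```

```text
pics
{'t': 0.0, 'q': array([ 1.58211990e+00,  3.59365555e-01,  1.10630401e-02, -3.58431761e-04,
       -1.22412661e+00, -2.88068802e-01]), 'qd': array([ 9.79622099e-04,  4.52752196e-04,  1.94174363e-03,  6.12843070e-04,
        9.65441275e-04, -9.94953637e-05]), 'joint_efforts': array([-4.73323835e-04, -5.82711017e+01,  2.93048537e+01,  6.99741796e+00,
        7.01118741e-03, -1.57665850e-04]), 'eef_pos': array([0.18439429, 0.64911298, 0.40373658]), 'ee_rot': array([ 3.13993140e+00, -1.40859784e-04, -2.76867170e-01]), 'force': array([-0.22689494, -0.42658497, -0.49216616]), 'moment': array([0.0282418 , 0.006762  , 0.03781458]), 'width': 0.08743423916814148}
top {'mtx': array([[502.31377881,   0.        , 318.42010133],
       [  0.        , 502.31377881, 243.43559225],
       [  0.        ,   0.        ,   1.        ]]), 'eye': array([ 0.41460245, -0.02067325,  1.33829398]), 'orientation': array([-3.0313426 ,  0.02381203, -1.54721529])}
side {'mtx': array([[520.49038582,   0.        , 322.27162354],
       [  0.        , 520.49038582, 240.11222914],
       [  0.        ,   0.        ,   1.        ]]), 'eye': array([ 0.35290044, -0.77848279,  0.93297853]), 'orientation': array([-2.38219046,  0.01485326, -0.29689705])}
```

View pics/top0.png

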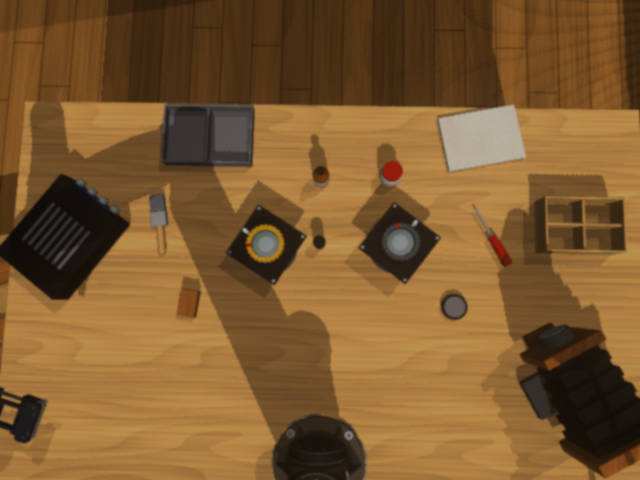

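View pics/side0.png

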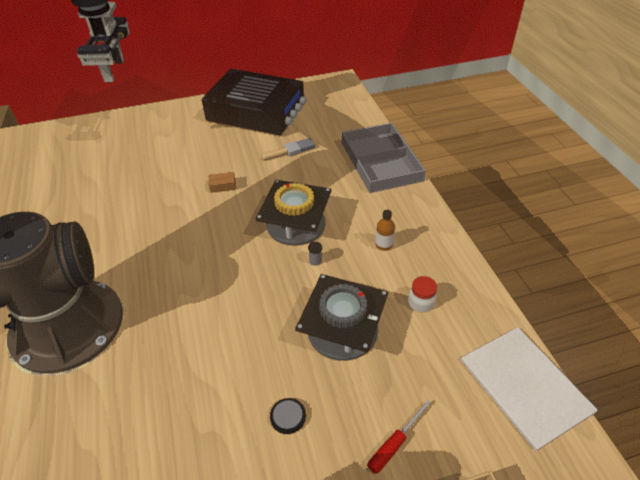

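```bash
cat > h.py <<'E'
from station import *
import numpy as np, cv2
from scipy.spatial.transform import Rotation as R
def world(cp,uv,z):
    """rays meet plane z"""
    uv=np.atleast_2d(np.asarray(uv,float)); K=cp["mtx"]
    d=np.c_[(uv-K[[0,1],2])/K[[0,1],[0,1]],np.ones(len(uv))]
    d=R.from_euler("xyz",cp["orientation"]).apply(d)
    return cp["eye"]+d*((z-cp["eye"][2])/d[:,2])[:,None]
def cloud(cp,dep):
    v,u=np.mgrid[0:480,0:640]; K=cp["mtx"]
    c=np.stack([(u-K[0,2])/K[0,0]*dep,(v-K[1,2])/K[1,1]*dep,dep],-1).reshape(-1,3)
    return (R.from_euler("xyz",cp["orientation"]).apply(c)+cp["eye"]).reshape(480,640,3)
def proj(cp,P):
    c=R.from_euler("xyz",cp["orientation"]).inv().apply(np.atleast_2d(P)-cp["eye"])
    return c[:,:2]/c[:,2:]*cp["mtx"][[0,1],[0,1]]+cp["mtx"][[0,1],2]
E
python3 - <<'E'
from h import *
for n in("top","side"):
    cp=camera_params(n); p,d=grab_frame(n); W=cloud(cp,d)
    r,g,b=[p[:,:,i].astype(int) for i in range(3)]
    hgt=W[:,:,2]
    box=(abs(hgt-.075)<.008)&(W[:,:,1]>-.05)&(W[:,:,1]<.3)&(W[:,:,0]>.25)
    print(n,"board pts",box.sum(),W[box].mean(0))
    hs=cv2.cvtColor(p,cv2.COLOR_RGB2HSV)
    near=(np.abs(W[:,:,0]-.45)<.15)&(W[:,:,1]>0)&(W[:,:,1]<.3)&(hgt>.06)&(hgt<.12)
    ye=near&(hs[:,:,0]>15)&(hs[:,:,0]<32)&(hs[:,:,1]>130)
    re=near&((hs[:,:,0]<8)|(hs[:,:,0]>172))&(hs[:,:,1]>130)&(r>80)
    wh=near&(hs[:,:,1]<50)&(hs[:,:,2]>140)
    for nm,m in(("ye",ye),("re",re),("wh",wh)):
        print(nm,m.sum(),W[m].mean(0) if m.any() else None, W[m].min(0),W[m].max(0), np.argwhere(m).mean(0)[::-1])
    pp=proj(cp,[[.45,.1,.09]])[0].astype(int); 
    x,y=(265,244) if n=="top" else (294,202)
    cv2.imwrite(f"pics/{n}z.png",cv2.resize(p[y-50:y+50,x-60:x+60,::-1],None,fx=6,fy=6,interpolation=cv2.INTER_CUBIC))
E
```

```text
top board pts 2491 [0.55586227 0.13809695 0.07595941]
ye 937 [0.5450397  0.14528083 0.08791638] [0.44877012 0.04460355 0.0649275 ] [0.59995297 0.24760933 0.10650011] [265.44076841 245.23372465]
re 7 [0.5449729  0.18880175 0.09504186] [0.54333366 0.18466125 0.07565435] [0.54620607 0.19637897 0.10083465] [247.71428571 244.57142857]
wh 11 [0.58322843 0.20077626 0.07898371] [0.57800206 0.19626446 0.07424378] [0.58624415 0.20524212 0.08391587] [244.63636364 230.18181818]
side board pts 1873 [0.56044337 0.11539469 0.07490051]
ye 714 [0.54767957 0.13912871 0.09171146] [0.50198219 0.0952359  0.07207723] [0.59925356 0.23226548 0.10352987] [293.3767507 199.7254902]
re 9 [0.54811578 0.20240911 0.08834774] [0.54247967 0.18464712 0.07332408] [0.55481454 0.22309659 0.10092115] [287.11111111 184.33333333]
wh 254 [0.54519911 0.14490535 0.09114851] [0.45594396 0.05471477 0.07451273] [0.57328071 0.18102368 0.09729306] [291.77165354 198.45669291]
```

View pics/topz.png

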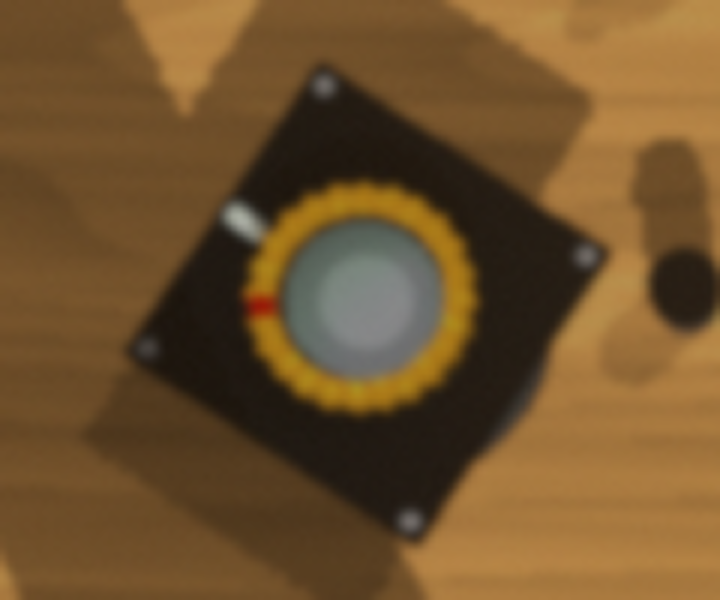

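View pics/sidez.png

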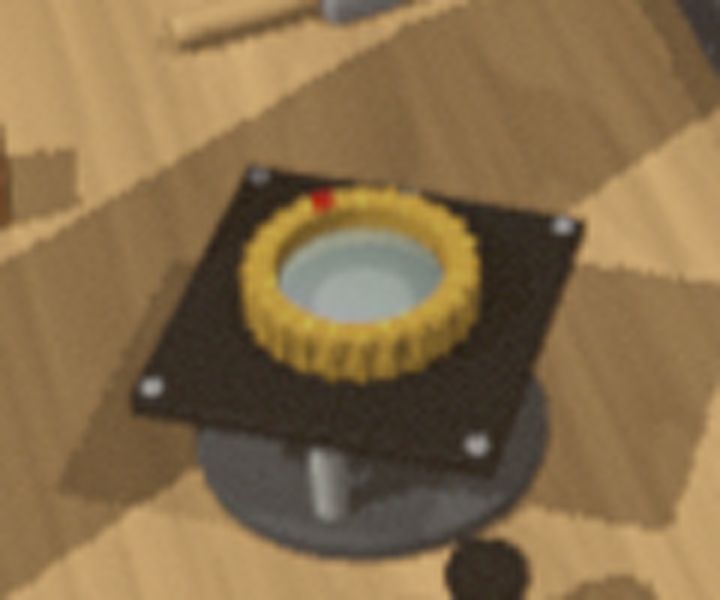

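```bash
python3 - <<'E'
from h import *
cp=camera_params("top")
o=lambda a,b:np.array([205+(a+.5)/6-.5,194+(b+.5)/6-.5])
c=world(cp,o(362,297),.098)[0]; cb=world(cp,o(367,302),.075)[0]
m=world(cp,o(262,306),.098)[0]; i=world(cp,o(245,222),.075)[0]
print("board corners mean",world(cp,[o(323,86),o(586,256),o(410,520),o(147,348)],.075).mean(0))
print(c,m,i)
c=c[:2]
a=lambda p:np.arctan2(*(p[:2]-c)[::-1])
print(a(m),a(i),a(m)-a(i),np.linalg.norm(m[:2]-c),np.linalg.norm(i[:2]-c))
cs=camera_params("side")
o=lambda a,b:np.array([234+(a+.5)/6-.5,152+(b+.5)/6-.5])
print("side board",world(cs,[o(260,176),o(563,226),o(477,445),o(152,386)],.075).mean(0), world(cs,o(361,265),.098))
print(get_state()["t"])
for nm,uv,z in(("cleaner",(321,172),.11),("canister",(319,242),.052),("screws",(391,171),.06)): print(nm,world(cp,uv,z)[0])
E
```

```text
board corners mean [0.54987718 0.14661273 0.075     ]
[0.54929599 0.14543003 0.098     ] [0.54466397 0.18695064 0.098     ] [0.58277049 0.19944127 0.075     ]
1.6818965766366392 1.0159673136092722 0.665929263027367 0.04177818143884781 0.06354334453578384
side board [0.55074545 0.14715541 0.075     ] [[0.55063561 0.14520414 0.098     ]]
0.2
cleaner [0.72964611 0.00956576 0.11      ]
canister [0.56002589 0.01190446 0.052     ]
screws [ 0.74829165 -0.17069205  0.06      ]
```

>>> arm_command(
  targets=[
    [[0,0,-0.149],[13,-18,0],1],
    [[0,0,-0.149],[13,-18,0],1],
    [[0,0,-0.149],[13,-18,0],1],
    [[0,0,-0.149],[13,-18,0],1],
    [[0,0,-0.149],[13,-18,0],1],
    [[0,0,-0.149],[13,-18,0],1],
    [[0,0,-0.149],[13,-18,0],1],
    [[0,0,-0.149],[13,-18,0],1],
  ],
  squeeze=30,
)

```text
t: 1.0
eef_pos: [0.2889, 0.5044, 0.4046]
ee_rot: [3.141, -0.0, -1.475]
force: [0.3, 0.1, 0.2]
width: 0.0292
```

>>> arm_command(
  targets=[
    [[0,0,-0.149],[13,-18,0],1],
    [[0,0,-0.149],[13,-18,0],1],
    [[0,0,-0.149],[13,-18,0],1],
    [[0,0,-0.149],[13,-18,0],1],
    [[0,0,-0.149],[13,-18,0],1],
    [[0,0,-0.149],[13,-18,0],1],
    [[0,0,-0.149],[13,-18,0],1],
    [[0,0,-0.149],[13,-18,0],1],
  ],
)

```text
t: 1.8
eef_pos: [0.3928, 0.3604, 0.4046]
ee_rot: [3.142, -0.0, -2.667]
force: [-0.2, 0.1, -0.6]
width: 0.0002
```

>>> arm_command(
  targets=[
    [[0,0,-0.149],[13,-18,-13],1],
    [[0,0,-0.149],[13,-18,-13],1],
    [[0,0,-0.149],[13,-18,-13],1],
    [[0,0,-0.149],[13,-18,-13],1],
    [[0,0,-0.149],[13,-18,-13],1],
    [[0,0,-0.149],[13,-18,-13],1],
    [[0,0,-0.149],[13,-18,-13],1],
    [[0,0,-0.149],[13,-18,-13],1],
  ],
)

```text
t: 2.6
eef_pos: [0.5004, 0.2127, 0.3001]
ee_rot: [3.141, -0.009, 2.434]
force: [1.0, 1.3, 0.9]
width: 0.0003
```

```bash
python3 - <<'E'
from h import *
p,d=grab_frame("wrist"); cv2.imwrite("pics/w1.png",p[:,:,::-1])
s=get_state(); print(s); print(camera_params("wrist"))
E
```

```text
{'t': 2.65, 'q': array([ 0.75375212,  0.24247707, -0.41491937, -0.0118717 , -0.91678038,
       -3.02654178]), 'qd': array([ 0.04507512, -0.01260559, -0.01273506,  0.00100382, -0.04491769,
       -0.00184387]), 'joint_efforts': array([  1.80285148, -52.2146666 ,  26.6988337 ,   6.32703826,
        -0.07482851,  -2.96436891]), 'eef_pos': array([0.50135882, 0.21013774, 0.29778103]), 'ee_rot': array([-3.13927947, -0.00972724,  2.43234961]), 'force': array([ 2.40511009, -2.47031133, -1.66650366]), 'moment': array([-0.50267   , -0.47826542,  0.01506001]), 'width': 0.0006848767106135145}
{'mtx': array([[334.21945116,   0.        , 316.35360444],
       [  0.        , 334.21945116, 238.09446856],
       [  0.        ,   0.        ,   1.        ]]), 'eye': array([0.43951134, 0.26263753, 0.27953862]), 'orientation': array([2.84961865e+00, 1.77009737e-03, 8.62117322e-01])}
```

View pics/w1.png

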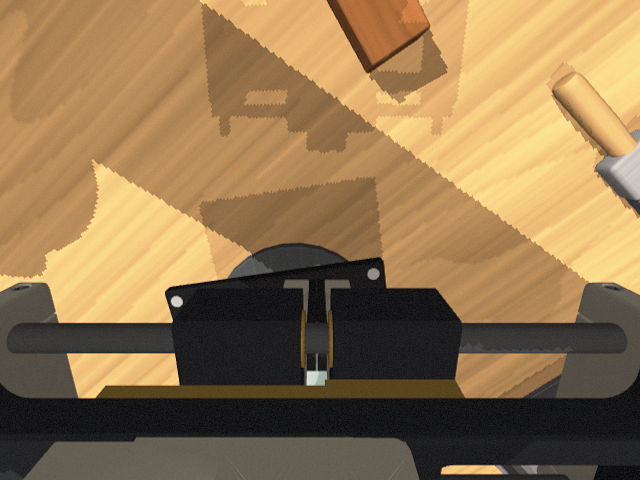

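>>> arm_command(
  targets=[
    [[0,0,0.1],[0,0,0],1],
    [[0,0,0.1],[0,0,0],1],
    [[0,0,0],[0,0,0],1],
    [[0,0,0],[0,0,0],1],
  ],
)

```text
t: 3.05
eef_pos: [0.5002, 0.2133, 0.3006]
ee_rot: [3.141, -0.008, 2.633]
force: [-0.5, 0.0, -0.3]
width: 0.0003
```

```bash
python3 - <<'E'
from h import *
s=get_state(); print({k:np.round(s[k],4) for k in("t","q","qd","eef_pos","ee_rot","force")})
E
```

```text
{'t': np.float64(3.05), 'q': array([ 0.7603,  0.239 , -0.4127, -0.0105, -0.9208, -2.833 ]), 'qd': array([ 0.0036, -0.0006, -0.0005, -0.0006,  0.001 , -0.0028]), 'eef_pos': array([0.5002, 0.2133, 0.3006]), 'ee_rot': array([ 3.1406, -0.0085,  2.6334]), 'force': array([-0.4786,  0.0418, -0.2766])}
```

>>> arm_command(
  targets=[
    [[-0.004,-0.0074,0],[-8,-15,0],1],
    [[0,0,0],[-8,-16,0],1],
    [[0,0,0],[0,0,-13],1],
    [[0,0,0],[0,0,-13],1],
    [[0,0,0],[0,0,-12],1],
    [[0,0,0],[0,0,0],1],
    [[0,0,0],[0,0,0],1],
  ],
)

```text
t: 3.75
eef_pos: [0.4842, 0.1822, 0.2626]
ee_rot: [3.141, -0.0, 2.636]
force: [0.6, 0.1, 1.6]
width: 0.0004
```

```bash
python3 - <<'E'
from h import *
s=get_state(); print({k:np.round(s[k],4) for k in("t","q","eef_pos","ee_rot","force")})
p,d=grab_frame("side");cv2.imwrite("pics/s1.png",cv2.resize(p[120:270,200:400,::-1],None,fx=4,fy=4,interpolation=cv2.INTER_CUBIC))
E
```

```text
{'t': np.float64(3.75), 'q': array([ 7.3960e-01,  2.4350e-01, -5.1840e-01, -4.0000e-04, -8.0840e-01,
       -2.8159e+00]), 'eef_pos': array([0.4842, 0.1822, 0.2626]), 'ee_rot': array([ 3.1411e+00, -1.0000e-04,  2.6359e+00]), 'force': array([0.6223, 0.1176, 1.6256])}
```

View pics/s1.png

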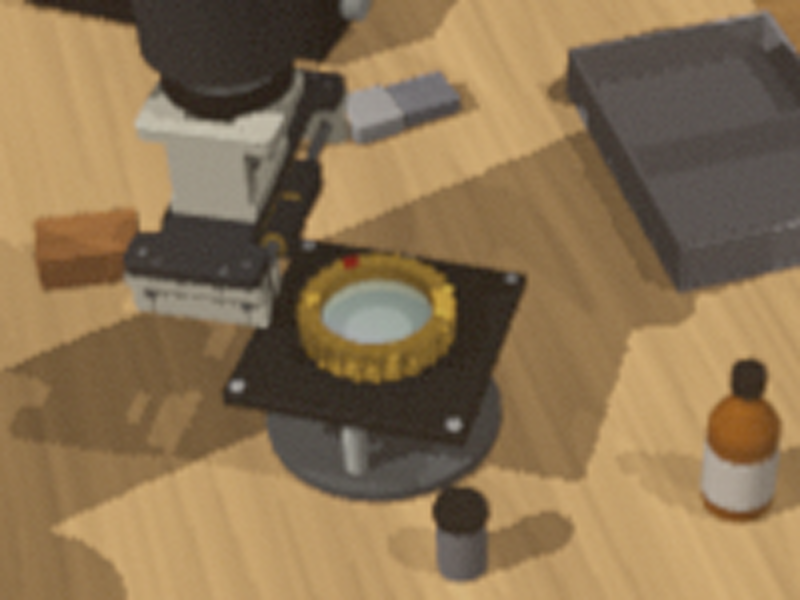

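```bash
python3 - <<'E'
from h import *
cs=camera_params("side")
for z in(.084,.103,.15,.2,.262): print(z,(proj(cs,[.4842,.1822,z])[0]-[200,120])*4)
p,d=grab_frame("side");cv2.imwrite("pics/s2.png",cv2.resize(p[150:230,220:320,::-1],None,fx=7,fy=7,interpolation=cv2.INTER_CUBIC))
W=cloud(cs,d)
for u,v in((250,190),(255,195),(258,200),(262,190),(270,190),(265,195)): print(u,v,W[v,u])
E
```

```text
0.084 [256.02146104 304.15131826]
0.103 [253.01249537 280.65719453]
0.15 [245.27925878 220.27577527]
0.2 [236.56699054 152.25003796]
0.262 [224.99892124  61.92609224]
250 190 [0.44356772 0.09562094 0.18600925]
255 195 [0.4531693  0.09871056 0.16623847]
258 200 [0.45775652 0.0947868  0.15341988]
262 190 [0.46786881 0.08219934 0.19058121]
270 190 [0.50247697 0.19421443 0.08868657]
265 195 [0.47303824 0.08249276 0.1744754 ]
```

View pics/s2.png

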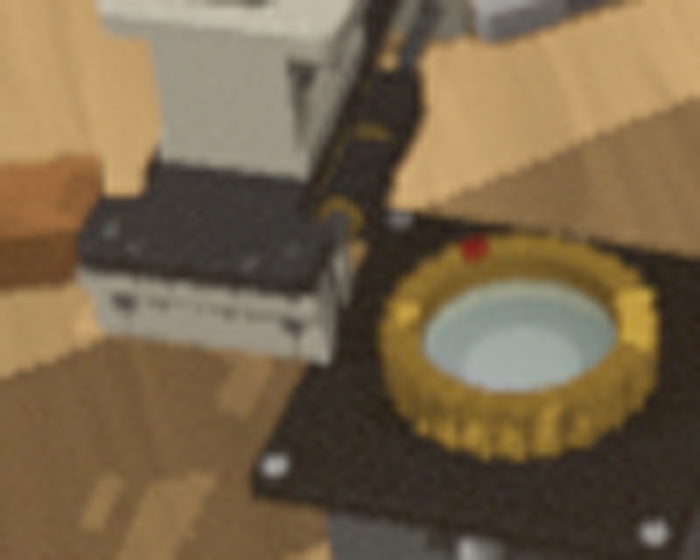

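>>> arm_command(
  targets=[
    [[0,0,0],[4.4,-2.4,0],1],
    [[0,0,0],[4.4,-2.4,0],1],
    [[0,0,0],[0,0,0],1],
    [[0,0,0],[0,0,0],1],
  ],
)

```text
t: 4.25
eef_pos: [0.4932, 0.1773, 0.2626]
ee_rot: [3.141, -0.0, 2.636]
force: [0.2, -0.2, -0.9]
width: 0.0005
```

>>> arm_command(
  targets=[
    [[0,0,0],[1.75,-0.97,0],1],
    [[0,0,0],[0.87,-0.49,0],1],
    [[0,0,0],[0,0,0],1],
  ],
)

```text
t: 4.55
eef_pos: [0.4957, 0.176, 0.2626]
ee_rot: [3.141, -0.0, 2.636]
force: [0.1, -0.2, -0.5]
width: 0.0003
```

>>> arm_command(
  targets=[
    [[0,0,0],[0.87,-0.49,0],1],
    [[0,0,0],[0.87,-0.49,0],1],
    [[0,0,0],[0,0,0],1],
  ],
)

```text
t: 4.85
eef_pos: [0.4974, 0.1751, 0.2626]
ee_rot: [3.141, -0.0, 2.636]
force: [0.5, 0.9, 0.3]
width: 0.0004
```

Radius is now about 60 mm with no contact yet; keep creeping in.

>>> arm_command(
  targets=[
    [[0,0,0],[0.87,-0.49,0],1],
    [[0,0,0],[0.87,-0.49,0],1],
    [[0,0,0],[0,0,0],1],
  ],
)

```text
t: 5.15
eef_pos: [0.4992, 0.174, 0.2626]
ee_rot: [3.141, -0.0, 2.636]
force: [0.6, -0.6, -0.3]
width: 0.0005
```

>>> arm_command(
  targets=[
    [[0,0,0],[0.87,-0.49,0],1],
    [[0,0,0],[0,0,0],1],
  ],
)

```text
t: 5.35
eef_pos: [0.5, 0.1736, 0.2626]
ee_rot: [3.141, -0.0, 2.636]
force: [0.2, 0.0, -0.5]
width: 0.0003
```

>>> arm_command(
  targets=[
    [[0,0,0],[0.87,-0.49,0],1],
    [[0,0,0],[0,0,0],1],
  ],
)

```text
t: 5.55
eef_pos: [0.5005, 0.1732, 0.2625]
ee_rot: [3.141, -0.001, 2.636]
force: [-3.6, 2.5, 2.2]
width: 0.0005
```

>>> arm_command(
  targets=[
    [[0,0,0],[0.87,-0.49,0],1],
    [[0,0,0],[0,0,0],1],
  ],
)

```text
t: 5.75
eef_pos: [0.5007, 0.1728, 0.2624]
ee_rot: [3.141, -0.002, 2.636]
force: [-8.8, 5.0, 4.6]
width: 0.0006
```

```bash
cat > orb.py <<'E'
import sys, numpy as np
# x0 y0 (commanded, mm) ; centre ; target radius ; phi0 ; step deg ; n
def orb(p0,c,r,n,step=7.5,phi0=None):
    p=np.array(p0,float); c=np.array(c,float)
    phi=np.arctan2(*(p-c)[::-1]) if phi0 is None else phi0
    rows=[]
    rr=np.atleast_1d(r)
    for k in range(n):
        phi+=np.radians(step)
        d=np.round(c+rr[min(k,len(rr)-1)]*np.array([np.cos(phi),np.sin(phi)])-p,1); p=p+d
        rows.append([[0,0,round(np.radians(step),4)],[float(d[0]),float(d[1]),0],1])
    print(rows); print("end",p,"phi",phi)
    return p
if __name__=="__main__":
    a=[float(x) for x in sys.argv[1:]]
    orb(a[:2],a[2:4],a[4],int(a[5]),a[6] if len(a)>6 else 7.5)
E
python3 orb.py 501.7 172.5 550 146 55.5 4
```

```text
[[[0, 0, np.float64(0.1309)], [-3.4, -6.4, 0], 1], [[0, 0, np.float64(0.1309)], [-2.2, -6.9, 0], 1], [[0, 0, np.float64(0.1309)], [-1.3, -7.2, 0], 1], [[0, 0, np.float64(0.1309)], [-0.3, -7.2, 0], 1]]
end [494.5 144.8] phi 3.1633820151086454
```

>>> arm_command(
  targets=[
    [[0,0,0.1309],[-3.4,-6.4,0],1],
    [[0,0,0.1309],[-2.2,-6.9,0],1],
    [[0,0,0.1309],[-1.3,-7.2,0],1],
    [[0,0,0.1309],[-0.3,-7.2,0],1],
  ],
)

```text
t: 6.15
eef_pos: [0.4935, 0.1443, 0.2623]
ee_rot: [3.141, -0.002, -3.118]
force: [-4.5, 0.9, 2.1]
width: 0.0004
```

```bash
python3 - <<'E'
from h import *
s=get_state(); print({k:np.round(s[k],4) for k in("t","q","eef_pos","ee_rot","force")})
p,d=grab_frame("side");cv2.imwrite("pics/s3.png",cv2.resize(p[150:230,220:360,::-1],None,fx=5,fy=5,interpolation=cv2.INTER_CUBIC))
p,d=grab_frame("top");cv2.imwrite("pics/t3.png",cv2.resize(p[194:294,205:325,::-1],None,fx=5,fy=5,interpolation=cv2.INTER_CUBIC))
E
python3 orb.py 494.5 144.8 550 146 55.5 8
```

```text
{'t': np.float64(6.15), 'q': array([ 6.6620e-01,  2.3990e-01, -5.2380e-01, -2.0000e-03, -8.0870e-01,
       -2.2121e+00]), 'eef_pos': array([0.4935, 0.1443, 0.2623]), 'ee_rot': array([ 3.1414e+00, -2.2000e-03, -3.1180e+00]), 'force': array([-4.5444,  0.947 ,  2.1228])}
[[[0, 0, np.float64(0.1309)], [0.6, -7.2, 0], 1], [[0, 0, np.float64(0.1309)], [1.6, -7.1, 0], 1], [[0, 0, np.float64(0.1309)], [2.5, -6.8, 0], 1], [[0, 0, np.float64(0.1309)], [3.3, -6.5, 0], 1], [[0, 0, np.float64(0.1309)], [4.2, -5.9, 0], 1], [[0, 0, np.float64(0.1309)], [4.9, -5.4, 0], 1], [[0, 0, np.float64(0.1309)], [5.6, -4.7, 0], 1], [[0, 0, np.float64(0.1309)], [6.1, -3.9, 0], 1]]
end [523.3  97.3] phi -2.07277684915669
```

View pics/s3.png

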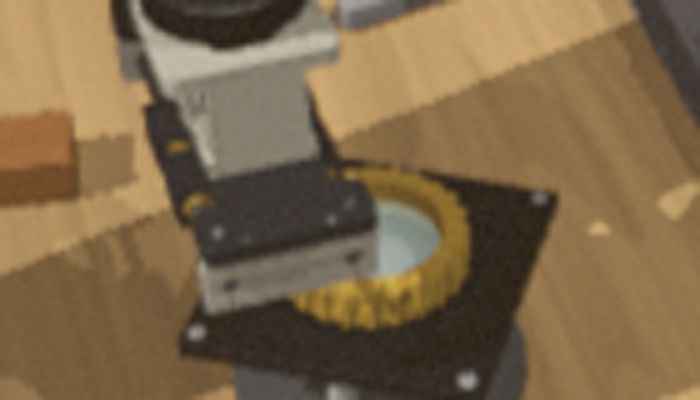

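View pics/t3.png

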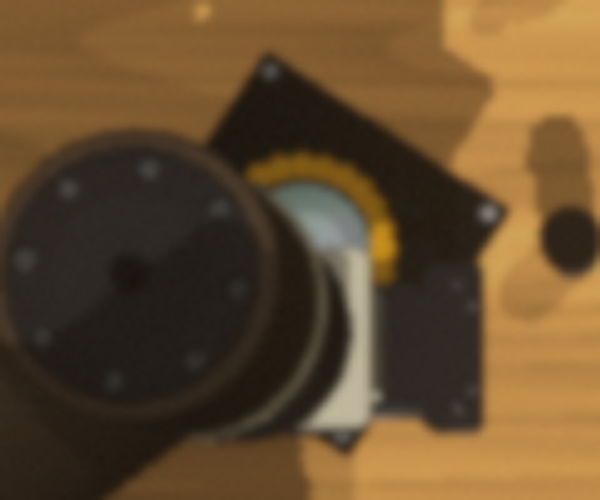

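```bash
python3 orb.py 494.5 144.8 550 146 55.1 8
```

```text
[[[0, 0, np.float64(0.1309)], [1.0, -7.2, 0], 1], [[0, 0, np.float64(0.1309)], [1.6, -7.0, 0], 1], [[0, 0, np.float64(0.1309)], [2.5, -6.8, 0], 1], [[0, 0, np.float64(0.1309)], [3.3, -6.4, 0], 1], [[0, 0, np.float64(0.1309)], [4.1, -5.9, 0], 1], [[0, 0, np.float64(0.1309)], [4.9, -5.3, 0], 1], [[0, 0, np.float64(0.1309)], [5.5, -4.6, 0], 1], [[0, 0, np.float64(0.1309)], [6.1, -3.9, 0], 1]]
end [523.5  97.7] phi -2.07277684915669
```

>>> arm_command(
  targets=[
    [[0,0,0.1309],[1.0,-7.2,0],1],
    [[0,0,0.1309],[1.6,-7.0,0],1],
    [[0,0,0.1309],[2.5,-6.8,0],1],
    [[0,0,0.1309],[3.3,-6.4,0],1],
  ],
)

```text
t: 6.65
eef_pos: [0.5018, 0.1164, 0.2622]
ee_rot: [3.141, -0.004, -2.598]
force: [-4.5, -3.8, 4.1]
width: 0.0006
```

>>> arm_command(
  targets=[
    [[0,0,0.1309],[4.1,-5.9,0],1],
    [[0,0,0.1309],[4.9,-5.3,0],1],
    [[0,0,0.1309],[5.5,-4.6,0],1],
    [[0,0,0.1309],[6.1,-3.9,0],1],
  ],
)

```text
t: 7.05
eef_pos: [0.5226, 0.0962, 0.2622]
ee_rot: [3.139, -0.005, -2.075]
force: [-4.3, -7.9, 4.6]
width: 0.0005
```

```bash
python3 - <<'E'
from h import *
s=get_state(); print({k:np.round(s[k],4) for k in("t","q","eef_pos","ee_rot","force")})
p,d=grab_frame("side");cv2.imwrite("pics/s4.png",cv2.resize(p[150:230,220:360,::-1],None,fx=5,fy=5,interpolation=cv2.INTER_CUBIC))
p,d=grab_frame("top");cv2.imwrite("pics/t4.png",cv2.resize(p[194:294,205:325,::-1],None,fx=5,fy=5,interpolation=cv2.INTER_CUBIC))
E
```

```text
{'t': np.float64(7.05), 'q': array([ 0.5512,  0.2664, -0.4865, -0.    , -0.8232, -1.0551]), 'eef_pos': array([0.5226, 0.0962, 0.2622]), 'ee_rot': array([ 3.1389, -0.0047, -2.0746]), 'force': array([-4.2955, -7.8502,  4.625 ])}
```

View pics/s4.png

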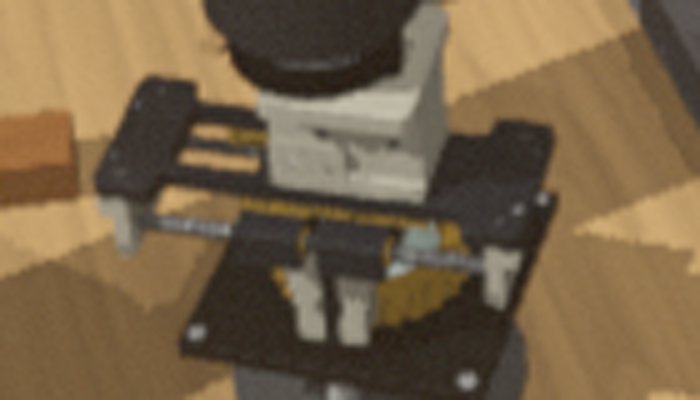

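View pics/t4.png

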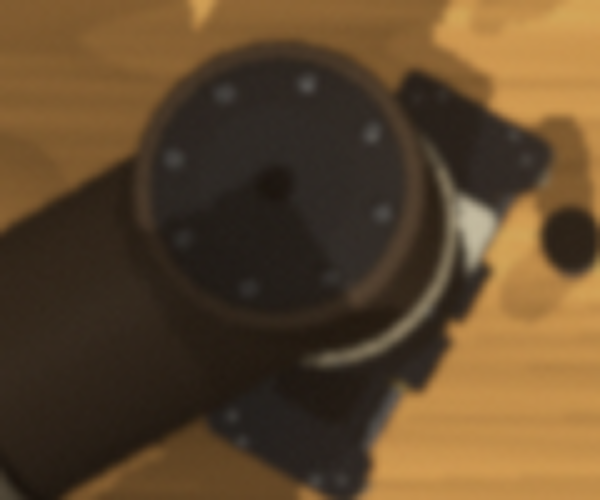

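```bash
python3 orb.py 523.5 97.7 550 146 55.3 8;python3 orb.py 523.5 97.7 550 146 55.3 16|tail -1
```

```text
[[[0, 0, np.float64(0.1309)], [6.5, -3.2, 0], 1], [[0, 0, np.float64(0.1309)], [6.9, -2.2, 0], 1], [[0, 0, np.float64(0.1309)], [7.1, -1.3, 0], 1], [[0, 0, np.float64(0.1309)], [7.2, -0.3, 0], 1], [[0, 0, np.float64(0.1309)], [7.2, 0.6, 0], 1], [[0, 0, np.float64(0.1309)], [7.1, 1.6, 0], 1], [[0, 0, np.float64(0.1309)], [6.8, 2.5, 0], 1], [[0, 0, np.float64(0.1309)], [6.4, 3.3, 0], 1]]
end [578.7  98.7] phi -1.0254081896777447
end [605.3 147.2] phi 0.021789361518852773
```

>>> arm_command(
  targets=[
    [[0,0,0.1309],[6.5,-3.2,0],1],
    [[0,0,0.1309],[6.9,-2.2,0],1],
    [[0,0,0.1309],[7.1,-1.3,0],1],
    [[0,0,0.1309],[7.2,-0.3,0],1],
  ],
)

```text
t: 7.55
eef_pos: [0.5512, 0.0889, 0.2626]
ee_rot: [3.138, -0.004, -1.551]
force: [0.3, -12.1, 3.0]
width: -0.0
```

>>> arm_command(
  targets=[
    [[0,0,0.1309],[7.2,0.6,0],1],
    [[0,0,0.1309],[7.1,1.6,0],1],
    [[0,0,0.1309],[6.8,2.5,0],1],
    [[0,0,0.1309],[6.4,3.3,0],1],
  ],
)

```text
t: 7.95
eef_pos: [0.5802, 0.0973, 0.263]
ee_rot: [3.141, -0.003, -1.027]
force: [5.9, -9.1, -0.8]
width: 0.0002
```

```bash
python3 - <<'E'
from h import *
s=get_state(); print({k:np.round(s[k],4) for k in("t","q","eef_pos","ee_rot","force")})
p,d=grab_frame("top");cv2.imwrite("pics/t5.png",cv2.resize(p[194:294,205:325,::-1],None,fx=5,fy=5,interpolation=cv2.INTER_CUBIC))
E
python3 orb.py 578.7 98.7 550 146 55.3 8
```

```text
{'t': np.float64(7.95), 'q': array([ 0.4994,  0.3462, -0.3644,  0.0043, -0.8611,  0.0416]), 'eef_pos': array([0.5802, 0.0973, 0.263 ]), 'ee_rot': array([ 3.1405, -0.0032, -1.027 ]), 'force': array([ 5.9348, -9.1248, -0.8093])}
[[[0, 0, np.float64(0.1309)], [5.9, 4.2, 0], 1], [[0, 0, np.float64(0.1309)], [5.3, 4.9, 0], 1], [[0, 0, np.float64(0.1309)], [4.7, 5.5, 0], 1], [[0, 0, np.float64(0.1309)], [3.9, 6.1, 0], 1], [[0, 0, np.float64(0.1309)], [3.0, 6.6, 0], 1], [[0, 0, np.float64(0.1309)], [2.2, 6.9, 0], 1], [[0, 0, np.float64(0.1309)], [1.3, 7.1, 0], 1], [[0, 0, np.float64(0.1309)], [0.3, 7.2, 0], 1]]
end [605.3 147.2] phi 0.021780386423416148
```

View pics/t5.png

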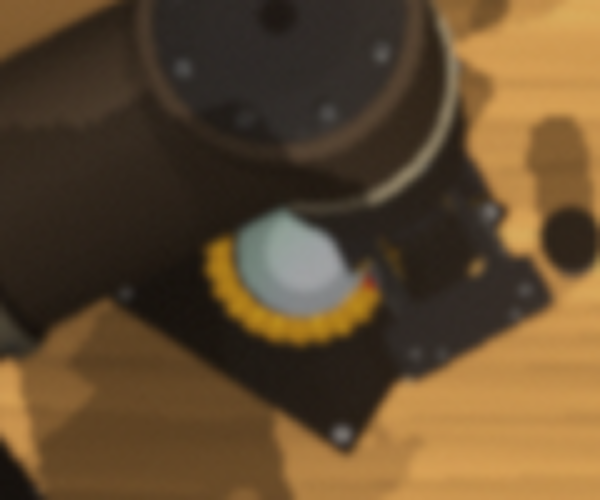

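```bash
python3 orb.py 578.7 98.7 550 146 55.8 8
```

```text
[[[0, 0, np.float64(0.1309)], [6.2, 3.8, 0], 1], [[0, 0, np.float64(0.1309)], [5.4, 4.9, 0], 1], [[0, 0, np.float64(0.1309)], [4.7, 5.6, 0], 1], [[0, 0, np.float64(0.1309)], [3.9, 6.2, 0], 1], [[0, 0, np.float64(0.1309)], [3.1, 6.6, 0], 1], [[0, 0, np.float64(0.1309)], [2.2, 6.9, 0], 1], [[0, 0, np.float64(0.1309)], [1.3, 7.2, 0], 1], [[0, 0, np.float64(0.1309)], [0.3, 7.3, 0], 1]]
end [605.8 147.2] phi 0.021780386423416148
```

>>> arm_command(
  targets=[
    [[0,0,0.1309],[6.2,3.8,-0.3],1],
    [[0,0,0.1309],[5.4,4.9,-0.2],1],
    [[0,0,0.1309],[4.7,5.6,-0.1],1],
  ],
)

```text
t: 8.3
eef_pos: [0.5969, 0.1126, 0.2627]
ee_rot: [-3.141, -0.003, -0.634]
force: [4.2, -4.4, -0.0]
width: 0.0004
```

>>> arm_command(
  targets=[
    [[0,0,0.1309],[3.8,6.2,-0.1],1],
    [[0,0,0.1309],[3.0,6.6,-0.1],1],
    [[0,0,0.1309],[2.1,6.9,-0.1],1],
  ],
)

```text
t: 8.6
eef_pos: [0.6059, 0.133, 0.2626]
ee_rot: [3.142, -0.004, -0.241]
force: [5.2, -2.6, 0.9]
width: 0.0002
```

```bash
python3 - <<'E'
from h import *
s=get_state(); print({k:np.round(s[k],4) for k in("t","q","eef_pos","ee_rot","force")})
E
python3 orb.py 603.9 132.7 550 146 55.5 14
```

```text
{'t': np.float64(8.6), 'q': array([ 0.5314,  0.3913, -0.2928,  0.0038, -0.8837,  0.796 ]), 'eef_pos': array([0.6059, 0.133 , 0.2626]), 'ee_rot': array([ 3.1416, -0.0042, -0.241 ]), 'force': array([ 5.1903, -2.6312,  0.8614])}
[[[0, 0, np.float64(0.1309)], [1.3, 7.2, 0], 1], [[0, 0, np.float64(0.1309)], [0.3, 7.2, 0], 1], [[0, 0, np.float64(0.1309)], [-0.6, 7.2, 0], 1], [[0, 0, np.float64(0.1309)], [-1.6, 7.1, 0], 1], [[0, 0, np.float64(0.1309)], [-2.5, 6.9, 0], 1], [[0, 0, np.float64(0.1309)], [-3.3, 6.4, 0], 1], [[0, 0, np.float64(0.1309)], [-4.1, 6.0, 0], 1], [[0, 0, np.float64(0.1309)], [-4.9, 5.3, 0], 1], [[0, 0, np.float64(0.1309)], [-5.6, 4.7, 0], 1], [[0, 0, np.float64(0.1309)], [-6.1, 3.9, 0], 1], [[0, 0, np.float64(0.1309)], [-6.6, 3.1, 0], 1], [[0, 0, np.float64(0.1309)], [-6.9, 2.2, 0], 1], [[0, 0, np.float64(0.1309)], [-7.2, 1.3, 0], 1], [[0, 0, np.float64(0.1309)], [-7.2, 0.3, 0], 1]]
end [548.9 201.5] phi 1.5906751459096409
```

>>> arm_command(
  targets=[
    [[0,0,0.1309],[1.3,7.2,0],1],
    [[0,0,0.1309],[0.3,7.2,0],1],
    [[0,0,0.1309],[-0.6,7.2,0],1],
    [[0,0,0.1309],[-1.6,7.1,0],1],
  ],
)

```text
t: 9.0
eef_pos: [0.605, 0.1623, 0.2625]
ee_rot: [3.14, -0.004, 0.283]
force: [3.3, -1.0, 0.4]
width: 0.0007
```

>>> arm_command(
  targets=[
    [[0,0,0.1309],[-2.5,6.9,0],1],
    [[0,0,0.1309],[-3.3,6.4,0],1],
    [[0,0,0.1309],[-4.1,6.0,0],1],
    [[0,0,0.1309],[-4.9,5.3,0],1],
  ],
)

```text
t: 9.4
eef_pos: [0.5897, 0.1871, 0.2623]
ee_rot: [3.139, -0.003, 0.806]
force: [1.8, 0.7, 1.0]
width: 0.0009
```

```bash
python3 - <<'E'
import numpy as np
P=np.array([(500.7,172.8),(493.5,144.3),(501.8,116.4),(522.6,96.2),(551.2,88.9),(580.2,97.3),(596.9,112.6),(605.9,133.0),(605.0,162.3),(589.7,187.1)])
A=np.c_[2*P,np.ones(len(P))];s=np.linalg.lstsq(A,(P**2).sum(1),rcond=None)[0]
c=s[:2];print(c,np.sqrt(s[2]+c@c),np.linalg.norm(P-c,axis=1))
E
python3 orb.py 588.5 186.0 549.8 145.7 55.0 8
```

```text
[550.54340377 145.75648377] 56.88930126045493 [56.70728939 57.06199487 56.90098901 56.89181749 56.86027493 56.81148228
 56.99374027 56.80739938 56.9140475  56.94317662]
[[[0, 0, np.float64(0.1309)], [-6.1, 4.0, 0], 1], [[0, 0, np.float64(0.1309)], [-6.1, 3.9, 0], 1], [[0, 0, np.float64(0.1309)], [-6.5, 3.0, 0], 1], [[0, 0, np.float64(0.1309)], [-6.8, 2.2, 0], 1], [[0, 0, np.float64(0.1309)], [-7.1, 1.3, 0], 1], [[0, 0, np.float64(0.1309)], [-7.2, 0.3, 0], 1], [[0, 0, np.float64(0.1309)], [-7.2, -0.6, 0], 1], [[0, 0, np.float64(0.1309)], [-7.0, -1.6, 0], 1]]
end [534.5 198.5] phi 1.8528461106126093
```

>>> arm_command(
  targets=[
    [[0,0,0],[0,0,0],1],
    [[0,0,0],[0,0,0],1],
  ],
)

```text
t: 9.6
eef_pos: [0.5894, 0.1871, 0.2623]
ee_rot: [3.14, -0.003, 0.799]
force: [2.5, 4.6, 1.2]
width: 0.0007
```

```bash
python3 - <<'E'
from h import *
s=get_state(); print({k:np.round(s[k],4) for k in("t","q","eef_pos","ee_rot","force")})
p,d=grab_frame("top");cv2.imwrite("pics/t6.png",cv2.resize(p[194:294,205:325,::-1],None,fx=5,fy=5,interpolation=cv2.INTER_CUBIC))
E
```

```text
{'t': np.float64(9.6), 'q': array([ 6.2310e-01,  3.8880e-01, -2.9660e-01,  1.6000e-03, -8.8190e-01,
        1.7457e+00]), 'eef_pos': array([0.5894, 0.1871, 0.2623]), 'ee_rot': array([ 3.1398, -0.0032,  0.799 ]), 'force': array([2.4856, 4.6421, 1.1807])}
```

View pics/t6.png

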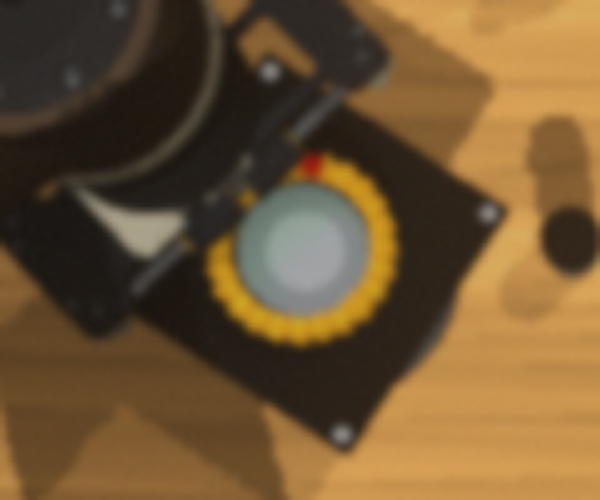

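```bash
python3 orb.py 588.5 186.0 550.5 145.8 55.1 8
```

```text
[[[0, 0, np.float64(0.1309)], [-5.7, 4.4, 0], 1], [[0, 0, np.float64(0.1309)], [-6.1, 3.9, 0], 1], [[0, 0, np.float64(0.1309)], [-6.6, 3.0, 0], 1], [[0, 0, np.float64(0.1309)], [-6.8, 2.1, 0], 1], [[0, 0, np.float64(0.1309)], [-7.1, 1.2, 0], 1], [[0, 0, np.float64(0.1309)], [-7.2, 0.3, 0], 1], [[0, 0, np.float64(0.1309)], [-7.2, -0.7, 0], 1], [[0, 0, np.float64(0.1309)], [-7.1, -1.6, 0], 1]]
end [534.7 198.6] phi 1.8607212883486821
```

>>> arm_command(
  targets=[
    [[0,0,0.1309],[-5.7,4.4,0],1],
    [[0,0,0.1309],[-6.1,3.9,0],1],
    [[0,0,0.1309],[-6.6,3.0,0],1],
    [[0,0,0.1309],[-6.8,2.1,0],1],
  ],
)

```text
t: 10.05
eef_pos: [0.5643, 0.2007, 0.2624]
ee_rot: [3.138, -0.003, 1.328]
force: [1.7, 6.4, 1.4]
width: 0.0003
```

>>> arm_command(
  targets=[
    [[0,0,0.1309],[-7.1,1.2,0],1],
    [[0,0,0.1309],[-7.2,0.3,0],1],
    [[0,0,0.1309],[-7.2,-0.7,0],1],
  ],
)

```text
t: 10.35
eef_pos: [0.5423, 0.2017, 0.2623]
ee_rot: [3.138, -0.003, 1.721]
force: [-1.4, 9.7, 3.0]
width: 0.0004
```

```bash
python3 - <<'E'
from h import *
s=get_state(); print({k:np.round(s[k],4) for k in("t","q","eef_pos","ee_rot","force")})
p,d=grab_frame("top");cv2.imwrite("pics/t7.png",cv2.resize(p[194:294,205:325,::-1],None,fx=5,fy=5,interpolation=cv2.INTER_CUBIC))
E
```

```text
{'t': np.float64(10.35), 'q': array([ 6.9390e-01,  3.3200e-01, -3.8670e-01, -4.0000e-04, -8.4730e-01,
        2.5982e+00]), 'eef_pos': array([0.5423, 0.2017, 0.2623]), 'ee_rot': array([ 3.1376e+00, -2.8000e-03,  1.7210e+00]), 'force': array([-1.3632,  9.6593,  3.0424])}
```

View pics/t7.png

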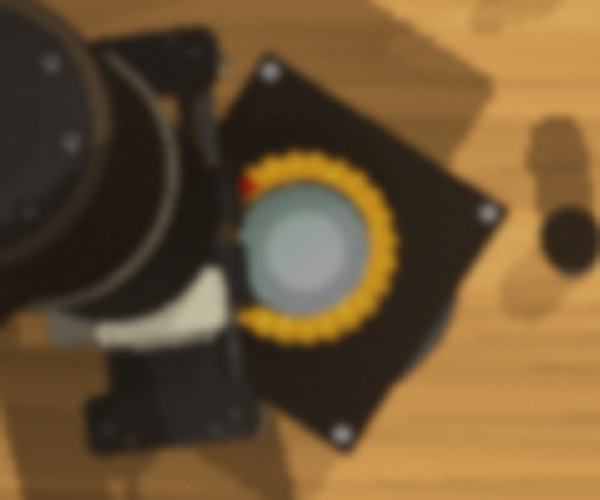

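>>> arm_command(
  targets=[
    [[0,0,0.1309],[-7.1,-1.6,0],1],
    [[0,0,0.1309],[-6.8,-2.4,0],1],
    [[0,0,0],[0,0,0],1],
  ],
)

```text
t: 10.7
eef_pos: [0.5272, 0.1972, 0.2622]
ee_rot: [3.139, -0.002, 1.982]
force: [-6.5, 9.2, 4.7]
width: 0.0003
```

```bash
python3 - <<'E'
from h import *
s=get_state(); print({k:np.round(s[k],4) for k in("t","q","eef_pos","ee_rot","force")})
p,d=grab_frame("top");cv2.imwrite("pics/t8.png",cv2.resize(p[194:294,205:325,::-1],None,fx=5,fy=5,interpolation=cv2.INTER_CUBIC))
E
```

```text
{'t': np.float64(10.7), 'q': array([ 7.0510e-01,  3.1020e-01, -4.2010e-01, -2.0000e-03, -8.3760e-01,
        2.8487e+00]), 'eef_pos': array([0.5272, 0.1972, 0.2622]), 'ee_rot': array([ 3.1393e+00, -2.3000e-03,  1.9817e+00]), 'force': array([-6.5336,  9.2087,  4.6888])}
```

View pics/t8.png

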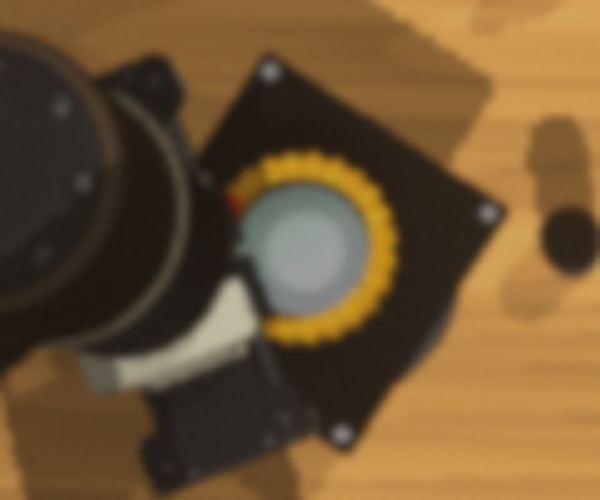

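>>> arm_command(
  targets=[
    [[0,0,0],[-3,6.9,0],1],
    [[0,0,0],[-3,6.9,0],1],
    [[0,0,-0.149],[0,0,15],1],
    [[0,0,-0.149],[0,0,15],1],
    [[0,0,-0.149],[-2.8,-2.7,0],1],
    [[0,0,-0.149],[-3,-2,0],1],
    [[0,0,-0.149],[-3,-2,0],1],
    [[0,0,-0.149],[-3,-2,0],1],
  ],
)

```text
t: 11.55
eef_pos: [0.5098, 0.2011, 0.2914]
ee_rot: [3.141, 0.001, 1.079]
force: [0.3, -0.6, -0.1]
width: 0.0007
```

>>> arm_command(
  targets=[
    [[0,0,-0.149],[-3,-2,0],1],
    [[0,0,-0.149],[-3,-2,0],1],
    [[0,0,-0.149],[-3,-2,0],1],
    [[0,0,-0.149],[-3,-2,0],1],
    [[0,0,-0.149],[-3,-2,0],1],
    [[0,0,-0.149],[-3,-2,0],1],
    [[0,0,-0.149],[-3,-2,0],1],
    [[0,0,-0.149],[-3,-2,0],1],
  ],
)

```text
t: 12.35
eef_pos: [0.4858, 0.1852, 0.2913]
ee_rot: [3.139, 0.001, -0.113]
force: [-0.9, 0.1, -0.4]
width: 0.0004
```

>>> arm_command(
  targets=[
    [[0,0,-0.149],[0,0,0],1],
    [[0,0,-0.149],[0,0,0],1],
    [[0,0,-0.149],[0,-1,0],1],
    [[0,0,-0.149],[0,0,0],1],
    [[0,0,-0.149],[0,0,0],1],
    [[0,0,-0.149],[0,0,0],1],
    [[0,0,-0.149],[0,0,0],1],
    [[0,0,-0.149],[0,0,0],1],
  ],
)

```text
t: 13.15
eef_pos: [0.486, 0.1842, 0.2913]
ee_rot: [3.139, -0.001, -1.305]
force: [0.8, -0.2, 0.5]
width: 0.0003
```

>>> arm_command(
  targets=[
    [[0,0,-0.149],[0,0,0],1],
    [[0,0,-0.149],[0,0,0],1],
    [[0,0,-0.149],[0,0,0],1],
    [[0,0,-0.149],[0,0,0],1],
    [[0,0,-0.149],[0,0,0],1],
    [[0,0,-0.149],[0,0,0],1],
    [[0,0,-0.149],[0,0,0],1],
    [[0,0,-0.149],[0,0,0],1],
  ],
)

```text
t: 13.95
eef_pos: [0.4859, 0.1842, 0.2913]
ee_rot: [3.141, -0.001, -2.497]
force: [0.1, -0.4, 0.0]
width: 0.0003
```

>>> arm_command(
  targets=[
    [[0,0,-0.149],[0,0,0],1],
    [[0,0,-0.149],[0,0,0],1],
    [[0,0,-0.149],[0,0,0],1],
    [[0,0,-0.149],[0,0,0],1],
    [[0,0,-0.149],[0,0,0],1],
    [[0,0,-0.149],[0,0,0],1],
    [[0,0,0],[0,0,0],1],
    [[0,0,0],[0,0,0],1],
  ],
)

```text
t: 14.75
eef_pos: [0.486, 0.1843, 0.2915]
ee_rot: [3.141, -0.0, 2.904]
force: [-0.3, -1.0, -0.2]
width: 0.0004
```

```bash
python3 - <<'E'
from h import *
s=get_state(); print({k:np.round(s[k],4) for k in("t","q","eef_pos","ee_rot","force")})
p,d=grab_frame("top");cv2.imwrite("pics/t9.png",cv2.resize(p[194:294,205:325,::-1],None,fx=5,fy=5,interpolation=cv2.INTER_CUBIC))
p,d=grab_frame("side");cv2.imwrite("pics/s9.png",cv2.resize(p[150:230,220:360,::-1],None,fx=5,fy=5,interpolation=cv2.INTER_CUBIC))
E
```

```text
{'t': np.float64(14.75), 'q': array([ 7.4020e-01,  2.1110e-01, -4.8020e-01, -6.0000e-04, -8.7950e-01,
       -2.5479e+00]), 'eef_pos': array([0.486 , 0.1843, 0.2915]), 'ee_rot': array([ 3.1413e+00, -4.0000e-04,  2.9043e+00]), 'force': array([-0.3458, -0.9876, -0.21  ])}
```

View pics/t9.png

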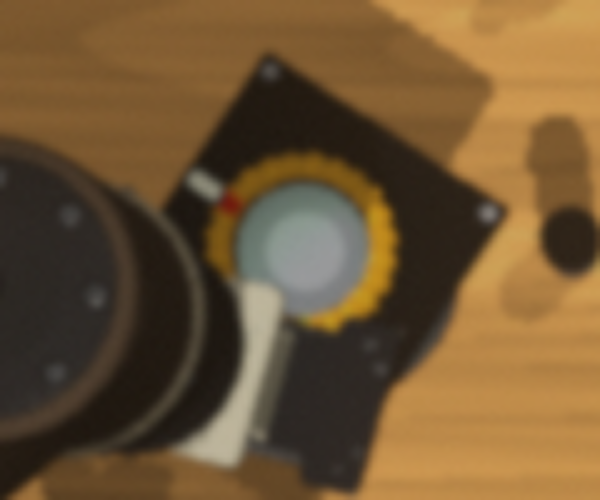

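View pics/s9.png

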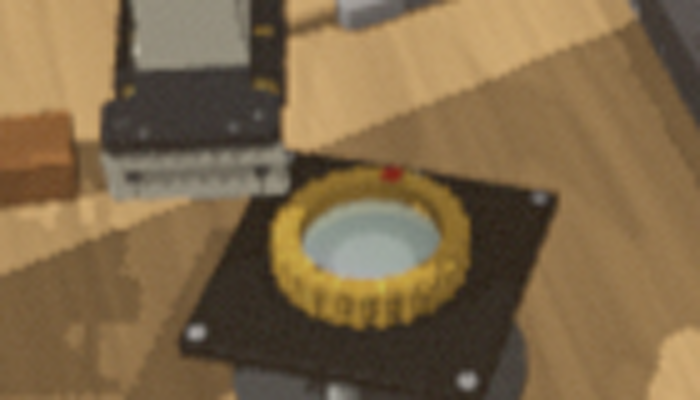

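>>> arm_command(
  targets=[
    [[0,0,-0.149],[0,0,-8],1],
    [[0,0,-0.149],[0,0,-10],1],
    [[0,0,0],[0,0,-11],1],
    [[0,0,0],[6.8,-4.1,0],1],
    [[0,0,0],[6.8,-4.1,0],1],
    [[0,0,0],[1.8,-1,0],1],
    [[0,0,0],[0.9,-0.5,0],1],
    [[0,0,0],[0.9,-0.5,0],1],
  ],
)

```text
t: 15.65
eef_pos: [0.5019, 0.1747, 0.2625]
ee_rot: [3.141, -0.004, 2.604]
force: [-19.9, 13.9, 8.0]
width: 0.0005
```

```bash
python3 orb.py 503.1 174.1 550.5 145.8 55.3 40 | sed 's/np.float64(0.1309)/.1309/g;s/\]\], \[\[/]],\n[[/g;s/1\], \[\[/1],\n[[/g'
```

```text
[[[0, 0, .1309], [-3.4, -6.4, 0], 1],
[[0, 0, .1309], [-2.4, -6.8, 0], 1],
[[0, 0, .1309], [-1.5, -7.1, 0], 1],
[[0, 0, .1309], [-0.6, -7.2, 0], 1],
[[0, 0, .1309], [0.4, -7.2, 0], 1],
[[0, 0, .1309], [1.3, -7.1, 0], 1],
[[0, 0, .1309], [2.2, -6.9, 0], 1],
[[0, 0, .1309], [3.1, -6.5, 0], 1],
[[0, 0, .1309], [3.9, -6.1, 0], 1],
[[0, 0, .1309], [4.7, -5.5, 0], 1],
[[0, 0, .1309], [5.4, -4.9, 0], 1],
[[0, 0, .1309], [6.0, -4.1, 0], 1],
[[0, 0, .1309], [6.4, -3.3, 0], 1],
[[0, 0, .1309], [6.8, -2.4, 0], 1],
[[0, 0, .1309], [7.1, -1.5, 0], 1],
[[0, 0, .1309], [7.2, -0.6, 0], 1],
[[0, 0, .1309], [7.2, 0.4, 0], 1],
[[0, 0, .1309], [7.1, 1.3, 0], 1],
[[0, 0, .1309], [6.9, 2.2, 0], 1],
[[0, 0, .1309], [6.5, 3.1, 0], 1],
[[0, 0, .1309], [6.1, 3.9, 0], 1],
[[0, 0, .1309], [5.5, 4.7, 0], 1],
[[0, 0, .1309], [4.9, 5.4, 0], 1],
[[0, 0, .1309], [4.1, 6.0, 0], 1],
[[0, 0, .1309], [3.3, 6.4, 0], 1],
[[0, 0, .1309], [2.4, 6.8, 0], 1],
[[0, 0, .1309], [1.5, 7.1, 0], 1],
[[0, 0, .1309], [0.6, 7.2, 0], 1],
[[0, 0, .1309], [-0.4, 7.2, 0], 1],
[[0, 0, .1309], [-1.3, 7.1, 0], 1],
[[0, 0, .1309], [-2.2, 6.9, 0], 1],
[[0, 0, .1309], [-3.1, 6.5, 0], 1],
[[0, 0, .1309], [-3.9, 6.1, 0], 1],
[[0, 0, .1309], [-4.7, 5.5, 0], 1],
[[0, 0, .1309], [-5.4, 4.9, 0], 1],
[[0, 0, .1309], [-6.0, 4.1, 0], 1],
[[0, 0, .1309], [-6.4, 3.3, 0], 1],
[[0, 0, .1309], [-6.8, 2.4, 0], 1],
[[0, 0, .1309], [-7.1, 1.5, 0], 1],
[[0, 0, .1309], [-7.2, 0.6, 0], 1]]
end [551.3 201.1] phi 7.839335494255931
```

>>> arm_command(
  targets=[
    [[0,0,0],[-1,0.6,0],1],
    [[0,0,0],[0,0,0],1],
  ],
)

```text
t: 15.85
eef_pos: [0.5013, 0.1751, 0.2627]
ee_rot: [3.141, -0.003, 2.605]
force: [-10.6, 7.1, 2.7]
width: 0.0002
```

>>> arm_command(
  targets=[
    [[0,0,0],[-0.4,0.2,0],1],
    [[0,0,0],[0,0,0],1],
  ],
)

```text
t: 16.05
eef_pos: [0.5012, 0.1751, 0.2627]
ee_rot: [3.141, -0.002, 2.605]
force: [-9.4, 6.4, 2.2]
width: 0.0003
```

```bash
python3 orb.py 501.7 174.9 550.5 145.8 56.6 40 | sed 's/np.float64(0.1309)/.1309/g;s/\]\], \[\[/]],\n[[/g;s/1\], \[\[/1],\n[[/g'
```

```text
[[[0, 0, .1309], [-3.2, -6.7, 0], 1],
[[0, 0, .1309], [-2.5, -7.0, 0], 1],
[[0, 0, .1309], [-1.5, -7.2, 0], 1],
[[0, 0, .1309], [-0.6, -7.4, 0], 1],
[[0, 0, .1309], [0.4, -7.4, 0], 1],
[[0, 0, .1309], [1.3, -7.3, 0], 1],
[[0, 0, .1309], [2.3, -7.0, 0], 1],
[[0, 0, .1309], [3.2, -6.7, 0], 1],
[[0, 0, .1309], [4.0, -6.2, 0], 1],
[[0, 0, .1309], [4.8, -5.7, 0], 1],
[[0, 0, .1309], [5.5, -4.9, 0], 1],
[[0, 0, .1309], [6.1, -4.2, 0], 1],
[[0, 0, .1309], [6.6, -3.4, 0], 1],
[[0, 0, .1309], [7.0, -2.5, 0], 1],
[[0, 0, .1309], [7.2, -1.5, 0], 1],
[[0, 0, .1309], [7.4, -0.6, 0], 1],
[[0, 0, .1309], [7.4, 0.4, 0], 1],
[[0, 0, .1309], [7.3, 1.3, 0], 1],
[[0, 0, .1309], [7.0, 2.3, 0], 1],
[[0, 0, .1309], [6.7, 3.2, 0], 1],
[[0, 0, .1309], [6.2, 4.0, 0], 1],
[[0, 0, .1309], [5.7, 4.8, 0], 1],
[[0, 0, .1309], [4.9, 5.5, 0], 1],
[[0, 0, .1309], [4.2, 6.1, 0], 1],
[[0, 0, .1309], [3.4, 6.6, 0], 1],
[[0, 0, .1309], [2.5, 7.0, 0], 1],
[[0, 0, .1309], [1.5, 7.2, 0], 1],
[[0, 0, .1309], [0.6, 7.4, 0], 1],
[[0, 0, .1309], [-0.4, 7.4, 0], 1],
[[0, 0, .1309], [-1.3, 7.3, 0], 1],
[[0, 0, .1309], [-2.3, 7.0, 0], 1],
[[0, 0, .1309], [-3.2, 6.7, 0], 1],
[[0, 0, .1309], [-4.0, 6.2, 0], 1],
[[0, 0, .1309], [-4.8, 5.7, 0], 1],
[[0, 0, .1309], [-5.5, 4.9, 0], 1],
[[0, 0, .1309], [-6.1, 4.2, 0], 1],
[[0, 0, .1309], [-6.6, 3.4, 0], 1],
[[0, 0, .1309], [-7.0, 2.5, 0], 1],
[[0, 0, .1309], [-7.2, 1.5, 0], 1],
[[0, 0, .1309], [-7.4, 0.6, 0], 1]]
end [551.3 202.4] phi 7.839877473703286
```

>>> arm_command(
  targets=[
    [[0,0,0.1309],[-3.4,-6.6,0],1],
    [[0,0,0.1309],[-2.5,-7.0,0],1],
    [[0,0,0.1309],[-1.5,-7.2,0],1],
    [[0,0,0.1309],[-0.6,-7.4,0],1],
  ],
)

```text
t: 16.45
eef_pos: [0.4929, 0.1461, 0.2626]
ee_rot: [3.141, -0.003, 3.134]
force: [-7.6, 2.0, 2.2]
width: 0.0003
```

>>> arm_command(
  targets=[
    [[0,0,0.1309],[0.4,-7.4,0],1],
    [[0,0,0.1309],[1.3,-7.3,0],1],
    [[0,0,0.1309],[2.3,-7.0,0],1],
    [[0,0,0.1309],[3.2,-6.7,0],1],
  ],
)

```text
t: 16.85
eef_pos: [0.5003, 0.1171, 0.2626]
ee_rot: [3.14, -0.004, -2.626]
force: [-5.5, -0.8, 1.6]
width: 0.0002
```

>>> arm_command(
  targets=[
    [[0,0,0.1309],[4.0,-6.2,0],1],
    [[0,0,0.1309],[4.8,-5.7,0],1],
    [[0,0,0.1309],[5.5,-4.9,0],1],
    [[0,0,0.1309],[6.1,-4.2,0],1],
  ],
)

```text
t: 17.25
eef_pos: [0.5209, 0.0958, 0.2626]
ee_rot: [3.139, -0.003, -2.102]
force: [-3.5, -3.9, 2.7]
width: 0.0002
```

>>> arm_command(
  targets=[
    [[0,0,0.1309],[6.8,-3.1,0],1],
    [[0,0,0.1309],[7.0,-2.4,0],1],
    [[0,0,0.1309],[7.2,-1.5,0],1],
    [[0,0,0.1309],[7.4,-0.6,0],1],
  ],
)

```text
t: 17.65
eef_pos: [0.5497, 0.0877, 0.2628]
ee_rot: [3.138, -0.003, -1.579]
force: [-1.5, -7.7, 1.4]
width: 0.0004
```

>>> arm_command(
  targets=[
    [[0,0,0.1309],[7.4,0.4,-0.1],1],
    [[0,0,0.1309],[7.3,1.3,-0.1],1],
    [[0,0,0.1309],[7.0,2.3,-0.1],1],
    [[0,0,0.1309],[6.7,3.2,-0.1],1],
  ],
)

```text
t: 18.05
eef_pos: [0.5793, 0.0951, 0.2629]
ee_rot: [3.139, -0.002, -1.055]
force: [2.5, -8.1, 0.2]
width: 0.0005
```

```bash
python3 - <<'E'
from h import *
s=get_state(); print({k:np.round(s[k],4) for k in("t","q","eef_pos","ee_rot","force")})
p,d=grab_frame("top");cv2.imwrite("pics/t10.png",cv2.resize(p[194:294,205:325,::-1],None,fx=5,fy=5,interpolation=cv2.INTER_CUBIC))
E
```

```text
{'t': np.float64(18.05), 'q': array([ 0.4963,  0.345 , -0.3659,  0.0027, -0.8621,  0.0177]), 'eef_pos': array([0.5793, 0.0951, 0.2629]), 'ee_rot': array([ 3.1394e+00, -2.0000e-03, -1.0550e+00]), 'force': array([ 2.4759, -8.1334,  0.2105])}
```

View pics/t10.png

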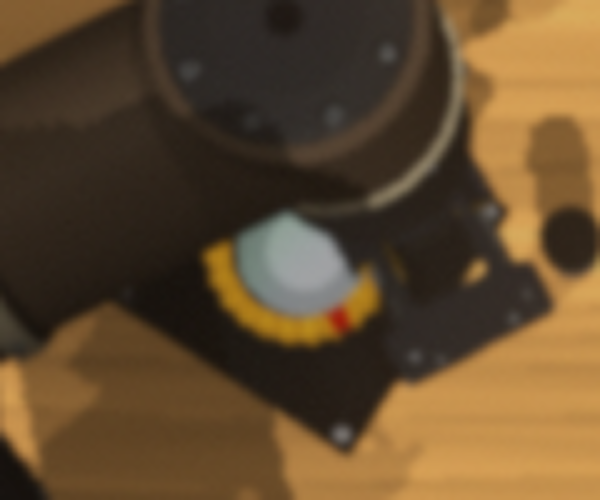

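>>> arm_command(
  targets=[
    [[0,0,0.1309],[6.2,4.0,-0.1],1],
    [[0,0,0.1309],[5.7,4.8,-0.1],1],
    [[0,0,0.1309],[4.9,5.5,-0.1],1],
    [[0,0,0.1309],[4.2,6.1,-0.1],1],
  ],
)

```text
t: 18.5
eef_pos: [0.6009, 0.1164, 0.2628]
ee_rot: [3.141, -0.002, -0.531]
force: [2.7, -4.4, 0.3]
width: 0.0006
```

>>> arm_command(
  targets=[
    [[0,0,0.1309],[3.4,6.6,0],1],
    [[0,0,0.1309],[2.4,7.0,0],1],
    [[0,0,0.1309],[1.4,7.2,0],1],
    [[0,0,0.1309],[0.4,7.4,0],1],
  ],
)

```text
t: 18.9
eef_pos: [0.6086, 0.1453, 0.2629]
ee_rot: [3.141, -0.003, -0.007]
force: [2.8, -1.5, -0.1]
width: 0.0006
```

>>> arm_command(
  targets=[
    [[0,0,0.1309],[-0.8,7.3,-0.1],1],
    [[0,0,0.1309],[-1.7,7.1,-0.1],1],
    [[0,0,0.1309],[-2.6,6.8,0],1],
    [[0,0,0.1309],[-3.3,6.5,0],1],
  ],
)

```text
t: 19.3
eef_pos: [0.6007, 0.1738, 0.2631]
ee_rot: [3.14, -0.005, 0.517]
force: [5.2, 0.7, -1.0]
width: 0.0007
```

```bash
python3 - <<'E'
from h import *
s=get_state(); print({k:np.round(s[k],4) for k in("t","q","eef_pos","ee_rot","force")})
p,d=grab_frame("top");cv2.imwrite("pics/t11.png",cv2.resize(p[194:294,205:325,::-1],None,fx=5,fy=5,interpolation=cv2.INTER_CUBIC))
E
```

```text
{'t': np.float64(19.3), 'q': array([ 0.5942,  0.3972, -0.2813,  0.0029, -0.8871,  1.4915]), 'eef_pos': array([0.6007, 0.1738, 0.2631]), 'ee_rot': array([ 3.1397, -0.0053,  0.5167]), 'force': array([ 5.172 ,  0.7339, -0.9869])}
```

View pics/t11.png

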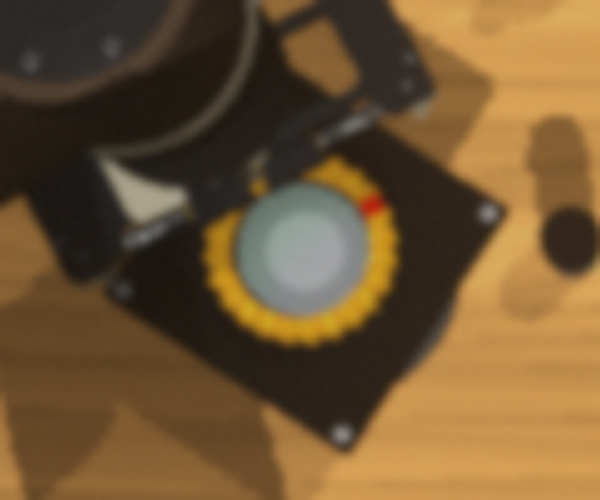

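>>> arm_command(
  targets=[
    [[0,0,0.1309],[-4.1,6.1,-0.2],1],
    [[0,0,0.1309],[-4.9,5.5,-0.1],1],
    [[0,0,0.1309],[-5.5,4.9,0],1],
    [[0,0,0.1309],[-6.1,4.2,0],1],
  ],
)

```text
t: 19.75
eef_pos: [0.5799, 0.1951, 0.2629]
ee_rot: [3.138, -0.005, 1.04]
force: [3.5, 3.4, -0.2]
width: 0.0004
```

>>> arm_command(
  targets=[
    [[0,0,0.1309],[-6.6,3.3,0],1],
    [[0,0,0.1309],[-7.0,2.4,0],1],
    [[0,0,0.1309],[-7.2,1.5,0],1],
    [[0,0,0.1309],[-7.4,0.6,0],1],
  ],
)

```text
t: 20.15
eef_pos: [0.5513, 0.2032, 0.2629]
ee_rot: [3.136, -0.004, 1.564]
force: [1.5, 5.1, 0.1]
width: 0.0003
```

```bash
python3 - <<'E'
from h import *
s=get_state(); print({k:np.round(s[k],4) for k in("t","q","eef_pos","ee_rot","force")})
p,d=grab_frame("top");cv2.imwrite("pics/t12.png",cv2.resize(p[194:294,205:325,::-1],None,fx=5,fy=5,interpolation=cv2.INTER_CUBIC))
E
```

```text
{'t': np.float64(20.15), 'q': array([ 6.8600e-01,  3.4350e-01, -3.6770e-01,  1.0000e-03, -8.5290e-01,
        2.4483e+00]), 'eef_pos': array([0.5513, 0.2032, 0.2629]), 'ee_rot': array([ 3.136 , -0.0037,  1.5642]), 'force': array([1.4695, 5.103 , 0.0517])}
```

View pics/t12.png

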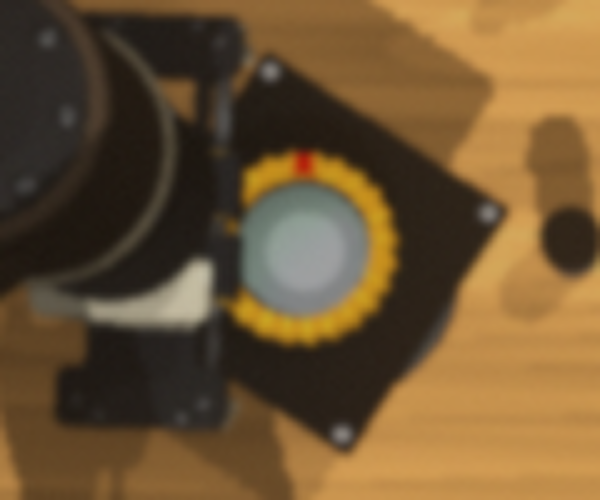

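>>> arm_command(
  targets=[
    [[0,0,0],[0,8.5,0],1],
    [[0,0,0],[0,8.5,0],1],
    [[0,0,-0.133],[4,-1,13],1],
    [[0,0,-0.133],[12,-7,12],1],
    [[0,0,-0.133],[12,-7,0],1],
    [[0,0,-0.133],[12,-7,0],1],
    [[0,0,-0.133],[12,-7,0],1],
    [[0,0,-0.133],[12,-7,0],1],
  ],
)

```text
t: 21.0
eef_pos: [0.6145, 0.1827, 0.2862]
ee_rot: [3.14, 0.001, 0.752]
force: [0.4, 0.7, -0.1]
width: 0.0005
```

>>> arm_command(
  targets=[
    [[0,0,-0.133],[1,-2,0],1],
    [[0,0,-0.133],[0,0,0],1],
    [[0,0,0],[0,0,0],1],
  ],
)

```text
t: 21.3
eef_pos: [0.6151, 0.1808, 0.286]
ee_rot: [3.14, 0.001, 0.489]
force: [0.2, -0.3, 0.3]
width: 0.0005
```

```bash
cat > mark.py <<'E'
from h import *
import sys
s=get_state(); print({k:np.round(s[k],4) for k in("t","q","eef_pos","ee_rot","force")})
p,d=grab_frame("top");cv2.imwrite(f"pics/{sys.argv[1]}.png",cv2.resize(p[194:294,205:325,::-1],None,fx=5,fy=5,interpolation=cv2.INTER_CUBIC))
cp=camera_params("top")
q=p.astype(float); w=np.clip(q[:,:,0]-2.2*q[:,:,1]-20,0,None)
v,u=np.mgrid[0:480,0:640]; m=(abs(u-265.3)<20)&(abs(v-243.5)<20)
w=w*m; uv=np.array([(w*u).sum(),(w*v).sum()])/w.sum()
P=world(cp,uv,.098)[0]; 
c=np.array([.5493,.1454]); e=P[:2]-c
w2=np.clip(q.min(2)-90,0,None)*((abs(u-245.5)<8)&(abs(v-230.5)<7)); 
print("mark",uv,w.sum(),np.arctan2(e[1],e[0]),np.linalg.norm(e))
if w2.sum()>0:
    uv2=np.array([(w2*u).sum(),(w2*v).sum()])/w2.sum(); I=world(cp,uv2,.075)[0]
    e=I[:2]-c; print("index",uv2,w2.sum(),np.arctan2(e[1],e[0]),np.linalg.norm(e))
E
python3 mark.py t13
```

```text
{'t': np.float64(21.3), 'q': array([ 0.59  ,  0.3981, -0.2174,  0.0015, -0.9563,  1.469 ]), 'eef_pos': array([0.6151, 0.1808, 0.286 ]), 'ee_rot': array([3.1403e+00, 8.0000e-04, 4.8910e-01]), 'force': array([ 0.2165, -0.3008,  0.3463])}
mark [264.68131868 225.91941392] 327.5999999999999 0.04969158846481036 0.04320712771561639
index [245.88461538 230.91666667] 312.0 1.0172272934418773 0.06208314476863019
```

View pics/t13.png

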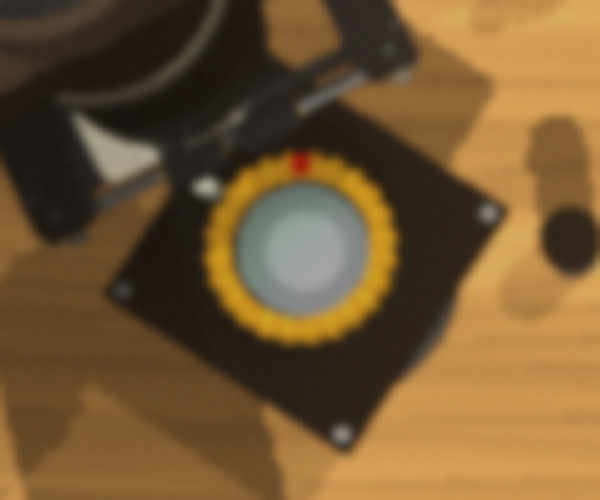

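```bash
python3 - <<'E'
from h import *
cp=camera_params("top")
o=lambda a,b:np.array([205+(a+.5)/6-.5,194+(b+.5)/6-.5])
C=world(cp,[o(323,86),o(586,256),o(410,520),o(147,348)],.075)[:,:2]
v=(C[0]+C[3]-C[1]-C[2]);print("board dir",np.arctan2(v[1],v[0])); v=C[3]-C[0]; print(np.arctan2(v[1],v[0])-np.pi/2); print(C.mean(0))
p,d=grab_frame("top"); hs=cv2.cvtColor(p,cv2.COLOR_RGB2HSV)
u0,v0=265,243
crop=hs[v0-25:v0+26,u0-25:u0+26]
m=((crop[:,:,1]>140)&(crop[:,:,2]>90)).astype(np.uint8)
n,l,st,ce=cv2.connectedComponentsWithStats(m); k=1+np.argmax(st[1:,4])
pts=np.argwhere(l==k)[:,::-1]; h=cv2.convexHull(pts.astype(np.int32))
e=cv2.fitEllipse(h); print(e, st[k])
cnts,_=cv2.findContours((l==k).astype(np.uint8),cv2.RETR_CCOMP,cv2.CHAIN_APPROX_NONE)
for c in cnts:
    if len(c)>30:
        e=cv2.fitEllipse(c); print(len(c),e,world(cp,np.array(e[0])+[u0-25,v0-25],.098)[0])
print(get_state()["t"])
E
```

```text
board dir 1.0180209760765722
1.0157394654030947
[0.54987718 0.14661273]
((24.831022262573242, 25.134220123291016), (38.45758819580078, 39.10466384887695), 60.77250671386719) [  5   6  40  39 600]
110 ((24.850406646728516, 25.207067489624023), (37.72710418701172, 38.34694290161133), 76.45491027832031) [0.5489825  0.14558459 0.098     ]
79 ((24.966073989868164, 25.355737686157227), (28.080984115600586, 28.64698028564453), 41.060611724853516) [0.54861608 0.14528249 0.098     ]
21.4
```

>>> arm_command(
  targets=[
    [[0,0,0],[0,0,-13],1],
    [[0,0,0],[0,0,-12],1],
    [[0,0,0],[-6.2,-3.3,0],1],
    [[0,0,0],[-6.2,-3.3,0],1],
    [[0,0,0],[-1.8,-0.9,0],1],
    [[0,0,0],[0,0,0],1],
  ],
)

```text
t: 22.0
eef_pos: [0.6011, 0.1737, 0.2624]
ee_rot: [3.14, -0.004, 0.493]
force: [4.7, 1.0, -3.7]
width: 0.0003
```

>>> arm_command(
  targets=[
    [[0,0,0],[-0.9,-0.5,0],1],
    [[0,0,0],[0,0,0],1],
  ],
)

```text
t: 22.2
eef_pos: [0.6007, 0.1735, 0.2626]
ee_rot: [3.14, -0.005, 0.493]
force: [5.8, 2.1, -4.1]
width: 0.0001
```

>>> arm_command(
  targets=[
    [[0,0,0],[0,0,-0.5],1],
    [[0,0,0],[0,0,-0.4],1],
  ],
)

```text
t: 22.4
eef_pos: [0.6008, 0.1736, 0.262]
ee_rot: [3.14, -0.006, 0.493]
force: [6.1, 2.1, -1.0]
width: 0.0008
```

```bash
python3 orb.py 600.0 172.8 550.5 145.8 56.3 8 6.94
```

```text
[[[0, 0, np.float64(0.1211)], [-3.7, 5.7, 0], 1], [[0, 0, np.float64(0.1211)], [-4.3, 5.3, 0], 1], [[0, 0, np.float64(0.1211)], [-4.9, 4.8, 0], 1], [[0, 0, np.float64(0.1211)], [-5.4, 4.1, 0], 1], [[0, 0, np.float64(0.1211)], [-5.9, 3.4, 0], 1], [[0, 0, np.float64(0.1211)], [-6.3, 2.7, 0], 1], [[0, 0, np.float64(0.1211)], [-6.5, 1.9, 0], 1], [[0, 0, np.float64(0.1211)], [-6.7, 1.1, 0], 1]]
end [556.3 201.8] phi 1.4683535223873818
```

>>> arm_command(
  targets=[
    [[0,0,0.1211],[-3.7,5.7,0],1],
    [[0,0,0.1211],[-4.3,5.3,0],1],
    [[0,0,0.1211],[-4.9,4.8,0],1],
    [[0,0,0.1211],[-5.4,4.1,0],1],
  ],
)

```text
t: 22.8
eef_pos: [0.5822, 0.1937, 0.2619]
ee_rot: [3.138, -0.005, 0.982]
force: [3.8, 3.1, -0.8]
width: 0.0005
```

>>> arm_command(
  targets=[
    [[0,0,0.1211],[-5.9,3.4,0],1],
    [[0,0,0.1211],[-6.3,2.7,0],1],
    [[0,0,0.1211],[-6.5,1.9,0],1],
    [[0,0,0],[0,0,0],1],
  ],
)

```text
t: 23.2
eef_pos: [0.5627, 0.2019, 0.2619]
ee_rot: [3.138, -0.004, 1.345]
force: [1.4, 5.6, 0.1]
width: 0.0005
```

```bash
python3 mark.py t14
```

```text
{'t': np.float64(23.2), 'q': array([ 6.7140e-01,  3.5960e-01, -3.4470e-01,  8.0000e-04, -8.6110e-01,
        2.2435e+00]), 'eef_pos': array([0.5627, 0.2019, 0.2619]), 'ee_rot': array([ 3.1377, -0.0039,  1.3447]), 'force': array([1.4037, 5.567 , 0.1114])}
mark [nan nan] 0.0 nan nanmark.py:8: RuntimeWarning: invalid value encountered in divide
  w=w*m; uv=np.array([(w*u).sum(),(w*v).sum()])/w.sum()
```

View pics/t14.png

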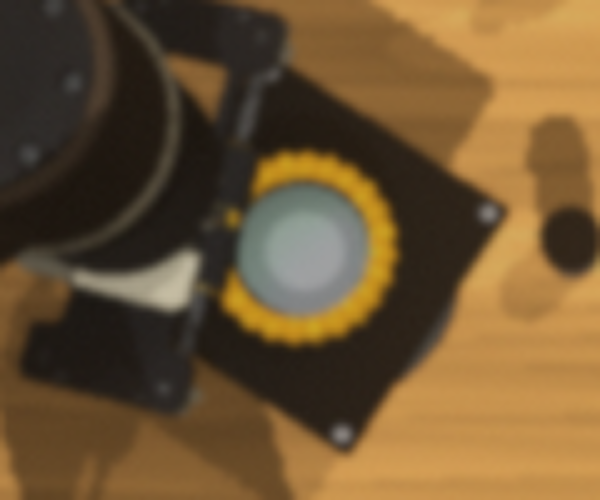

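>>> arm_command(
  targets=[
    [[0,0,0.1],[-5.5,0.9,0],1],
    [[0,0,0],[0,0,0],1],
    [[0,0,0],[1,8,0],1],
    [[0,0,0],[1,8,0],1],
    [[0,0,0],[0,20,10],1],
    [[0,0,0],[-10,30,20],1],
    [[0,0,0],[-15,30,20],1],
    [[0,0,0],[-15,30,0],1],
  ],
)

```text
t: 24.05
eef_pos: [0.5193, 0.3303, 0.3142]
ee_rot: [3.137, -0.004, 1.44]
force: [1.1, 0.9, 0.9]
width: 0.0005
```

```bash
python3 mark.py t15; python3 - <<'E'
from h import *
p,d=grab_frame("side");cv2.imwrite("pics/s15.png",cv2.resize(p[150:230,220:360,::-1],None,fx=5,fy=5,interpolation=cv2.INTER_CUBIC))
E
```

```text
{'t': np.float64(24.05), 'q': array([ 0.8841,  0.331 , -0.2489,  0.0024, -0.9856,  2.125 ]), 'eef_pos': array([0.5193, 0.3303, 0.3142]), 'ee_rot': array([ 3.1371, -0.0035,  1.4395]), 'force': array([1.052 , 0.8686, 0.8669])}
mark [251.39681604 232.92806604] 339.19999999999993 0.9515671234776466 0.04273864359422716
index [244.81875 230.2125 ] 960.0 1.0169024142431689 0.06538361539709694
```

View pics/t15.png

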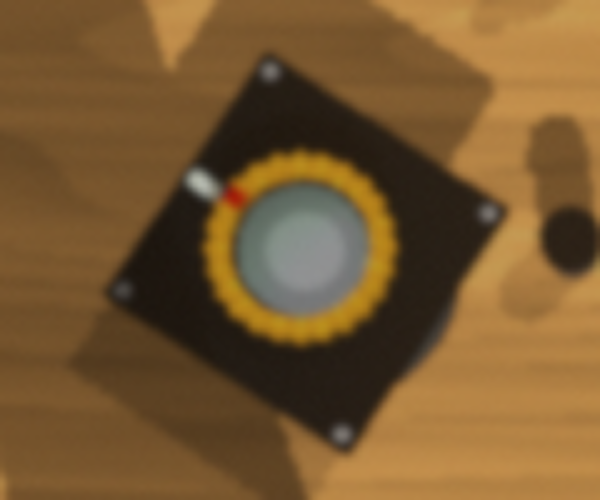

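View pics/s15.png

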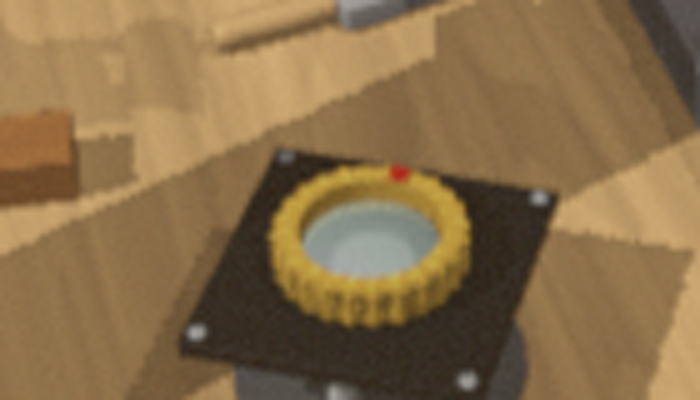

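```bash
python3 - <<'E'
from h import *
for n,u0,v0 in(("top",265,243),("side",294,200)):
    cp=camera_params(n); U=[];p=0
    for _ in range(3): p=p+grab_frame(n)[0].astype(float)/3
    q=p; v,u=np.mgrid[0:480,0:640]; m=(abs(u-u0)<26)&(abs(v-v0)<24)
    w=np.clip(q[:,:,0]-2.2*q[:,:,1]-20,0,None)*m; uv=np.array([(w*u).sum(),(w*v).sum()])/w.sum()
    P=world(cp,uv,.098)[0]
    hs=cv2.cvtColor(np.uint8(p),cv2.COLOR_RGB2HSV)
    M=((hs[:,:,1]>140)&(hs[:,:,2]>90)&m).astype(np.uint8)
    # inner edge of ring top: fit circle in world plane z=.098 from hole contour
    cn,_=cv2.findContours(M,cv2.RETR_CCOMP,cv2.CHAIN_APPROX_NONE)
    for c in cn:
        if len(c)<40: continue
        X=world(cp,c[:,0,:],.098)[:,:2]*1000
        s=np.linalg.lstsq(np.c_[2*X,np.ones(len(X))],(X**2).sum(1),rcond=None)[0]; cc=s[:2]
        e=P[:2]*1000-cc; print(n,len(c),cc,np.sqrt(s[2]+cc@cc),"ang",np.arctan2(e[1],e[0]),np.linalg.norm(e))
    # optical flow style check: mark predicted px at angles
    for a in(.95,1.017): print(a,proj(cp,[*(np.array([.5490,.1455])+.0415*np.array([np.cos(a),np.sin(a)])),.098]),uv)
p=grab_frame("top")[0]
cv2.imwrite("pics/t16.png",cv2.resize(p[215:265,235:295,::-1],None,fx=12,fy=12,interpolation=cv2.INTER_CUBIC))
E
```

```text
top 110 [549.31811634 146.0848955 ] 47.30530233832648 ang 0.942448883452378 42.14425053869989
top 79 [548.638505   145.21648007] 35.24645551216357 ang 0.941539129719485 43.24629793870478
0.95 [[251.75932902 233.31906073]] [251.40599295 232.93419506]
1.017 [[251.10988035 234.22507977]] [251.40599295 232.93419506]
side 109 [548.19764054 138.34705157] 53.395287657810805 ang 1.0194393081192135 51.06532604848192
side 66 [548.64492412 140.25797173] 32.909635917726206 ang 1.0068387645449217 49.20717635291319
0.95 [[299.04212414 185.0966411 ]] [299.47345455 184.29709091]
1.017 [[297.97105707 184.89802399]] [299.47345455 184.29709091]
```

View pics/t16.png

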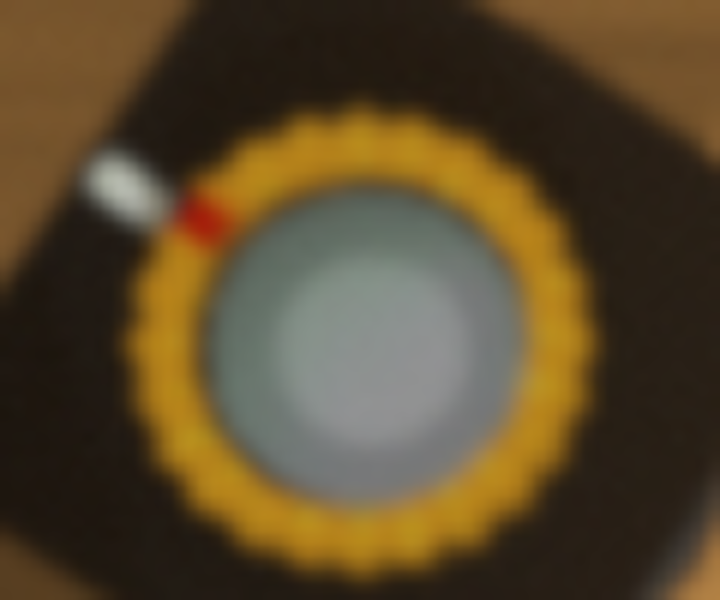

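>>> arm_command(
  targets=[
    [[0,0,0],[15,-30,0],1],
    [[0,0,0],[15,-30,-20],1],
    [[0,0,0],[10,-30,-20],1],
    [[0,0,0],[0,-20,-10],1],
    [[0,0,0],[-1,-6,0],1],
    [[0,0,0],[-1,-6,0],1],
    [[0,0,0],[0,-3,0],1],
    [[0,0,0],[0,0,0],1],
  ],
)

```text
t: 25.3
eef_pos: [0.5573, 0.2035, 0.2615]
ee_rot: [3.139, -0.002, 1.44]
force: [0.3, 1.3, -0.6]
width: 0.0005
```

>>> arm_command(
  targets=[
    [[0,0,0],[0,-1,0],1],
    [[0,0,0],[0,0,0],1],
  ],
)

```text
t: 25.5
eef_pos: [0.5575, 0.2031, 0.2614]
ee_rot: [3.139, -0.002, 1.441]
force: [1.2, 5.4, 0.5]
width: 0.0005
```

>>> arm_command(
  targets=[
    [[0,0,0.037],[-2.1,0.2,0],1],
    [[0,0,0.037],[-2.1,0.1,0],1],
    [[0,0,0],[0,0,0],1],
    [[0,0,0],[0.5,8,0],1],
    [[0,0,0],[0.5,8,0],1],
    [[0,0,0],[0,20,10],1],
    [[0,0,0],[-10,30,20],1],
    [[0,0,0],[-20,40,20],1],
  ],
)

```text
t: 26.3
eef_pos: [0.5242, 0.3091, 0.3112]
ee_rot: [3.141, 0.001, 1.511]
force: [1.0, 1.0, 0.4]
width: 0.0001
```

```bash
python3 mark.py t17; python3 - <<'E'
from h import *
p,d=grab_frame("side");cv2.imwrite("pics/s17.png",p[:,:,::-1])
cp=camera_params("side");W=cloud(cp,d)
hs=cv2.cvtColor(p,cv2.COLOR_RGB2HSV);ye=(hs[:,:,0]>15)&(hs[:,:,0]<32)&(hs[:,:,1]>150)&(np.hypot(W[:,:,0]-.5505,W[:,:,1]-.1458)<.052)&(W[:,:,2]>.07)
z=W[:,:,2][ye]; print(np.percentile(z,[50,80,90,95]))
E
```

```text
{'t': np.float64(26.3), 'q': array([ 8.5390e-01,  3.2520e-01, -2.6510e-01,  1.6000e-03, -9.8120e-01,
        2.2273e+00]), 'eef_pos': array([0.5242, 0.3091, 0.3112]), 'ee_rot': array([3.1409e+00, 1.3000e-03, 1.5112e+00]), 'force': array([0.9669, 1.0184, 0.3811])}
mark [250.93444444 233.73444444] 359.9999999999999 1.0057305372043126 0.042489119363800204
index [244.7262931  230.15086207] 928.0 1.0168577223486877 0.0656707743820673
[0.0968105  0.0992897  0.10023921 0.10078815]
```

View pics/t17.png

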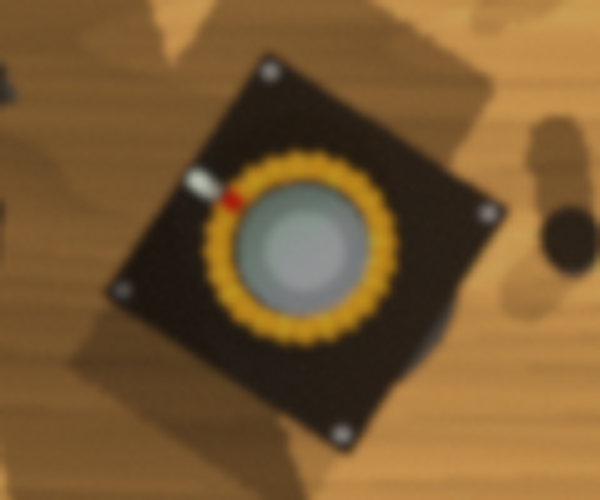

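View pics/s17.png

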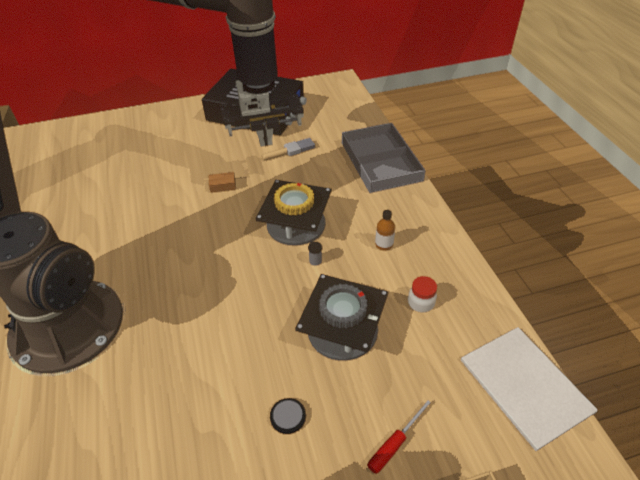

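```bash
python3 - <<'E'
from h import *
a=cv2.imread("pics/side0.png"); b=cv2.imread("pics/s17.png")
def prof(im):
    h=cv2.cvtColor(im[170:230,265:325],cv2.COLOR_BGR2HSV); m=(h[:,:,1]>140)&(h[:,:,2]>110)&(h[:,:,0]>15)&(h[:,:,0]<32)
    # keep ring rows in central cols
    r=[np.where(m[:,c])[0] for c in range(22,40)]
    return np.mean([x.min() for x in r]),np.mean([x.max() for x in r])
print(prof(a),prof(b))
g=lambda im:np.float32(cv2.cvtColor(im,cv2.COLOR_BGR2GRAY))
# glass vs ring inner front; phase correlation on front rim
print(cv2.phaseCorrelate(g(a)[195:220,275:315].copy(),g(b)[195:220,275:315].copy()))
print("black ring shift",cv2.phaseCorrelate(g(a)[270:350,300:390].copy(),g(b)[270:350,300:390].copy()))
job_done(); print(get_state()["t"])
E
```

```text
(np.float64(14.222222222222221), np.float64(43.22222222222222)) (np.float64(14.166666666666666), np.float64(42.666666666666664))
((0.04227129789984474, 0.15389046912428306), 1.0896851949691773)
black ring shift ((0.0029362737624651913, 0.010872397793271205), 0.9872185120979945)
the job is handed in; nothing more can be done
the job is handed in; nothing more can be done
```

I loosened the brass ring and handed the job in at about 26 s of the 64 s. The red mark passed the index line once and stopped at it the second time.

- **Turning:** I pressed the closed fingertips on the knurled rim with roughly 2 to 13 N and carried them round it anticlockwise. It took two long sweeps, one short one and a small final nudge. The ring turned about 11.9 rad, from roughly 0.67 to roughly 4π. Mark positions read along the way showed almost no slip.
- **Final angle:** the top camera puts the mark at 1.00 to 1.01 rad and the index line at 1.017 rad, so they agree to about 1°. The side camera was too distorted to confirm this closely, and its last reading before the nudge differed by a few hundredths of a rad.
- **Lift:** the side picture shows the ring within about half a pixel of its starting height, so I see no sign of lift. Before the last short sweep the fingertips briefly pushed it upward with about 4 N, right at the force that lifts it. I lowered the tool at once. I could not measure lift below about 1 mm.
- **Force:** one approach peaked at about 24 N at the fingertips before I backed off.
- **Surroundings:** the dark ring shows no movement between the first and last pictures. The other objects look as they were, and I did not touch either glass. The hand ended raised and well to the side.

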